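# Load and start the air-blast dust box

### The arm

A 6-joint arm with a two-finger parallel gripper is mounted at the origin on the work surface. World frame = base frame: x ahead of the robot, y to its left, z up, the work surface at z = 0. Lengths are in mm, angles in rad, forces in N, time in s.
With the tool pointing down it reaches from about 275 to 1000 mm from the base axis. Payload 8.4 kg.
Tool frame: the origin (TCP) lies midway between the tips of the shut fingers; the grasp point (between the pads) lies 19 mm behind it; z points along the fingers, y is the line along which they close (so a half turn about z gives the same grasp; the last joint's range is limited). The gripper opens to 85 mm and grips with 20 to 120 N. Pads are 22 mm wide; open, the fingers measure 114 mm over their backs; the gripper's body (76 mm by 85 mm) begins 54 mm behind the grasp point. The pads swing forward as they close: fully open they stand 13 mm farther back than shut.
Start: joints at [1.12, 0.353, 1.633, -0, 1.155, -0.002], TCP at [271.177, 563.108, 231.281] pointing down, gripper open.
Joint ranges: [-2.63, 2.63], [-0.92, 2.1], [0.06, 2.66], [-1.3, 4.44], [0, 2.69], [-3.02, 3.02]. Speed limits (rad/s): [2.22, 2.22, 2.79, 3.14, 3.14, 3.14].

### API

Orientations are given as [roll, pitch, yaw] about the fixed x, y, z axes, in that order (R = Rz(yaw) Ry(pitch) Rx(roll)).
In Python, from rig import monitor, imaging, r gives the robot as it stands.
- The arm moves only by the tool drive_tool, never from a script. Its argument "plan" is a list of rows, each an object of numbers: "x", "y", "z": the shift along the tool's x, y, z in units of 50 mm (1.0 is 50 mm); "ax", "ay", "az": the turn, a rotation vector about the tool's x, y, z in units of 6 degrees (1.0 is 6 degrees); "hand": the finger opening in mm, from 0 to 85.4. In form: [{"x": .., "y": .., "z": .., "ax": .., "ay": .., "az": .., "hand": ..}, ...]. A call has 1 to 8 rows; each row is the pose to reach, as a shift and turn from the pose commanded when the call began, along the tool's axes at that moment; what a row does not reach only later rows make up. A row lasts 1/10 s, in which the tool goes at most 50 mm and 8.59 degrees, less where a joint would pass 70% of its speed; a pose out of reach is approached as far as the arm can. A call with a gripper value outside its range is refused whole. The fingers move at their own pace and stop on an object; "grip_force" is the grip in N (left out, the last holds). Time passes only in rows, so rows that repeat a pose let the fingers close. It gives the time, the measured TCP pose, the force, the opening and the grip force at its end, in the units of the state.
- monitor.sense(): the state, without advancing time (a new reading comes with each control period).
- imaging.grab_frame(name): name is "scene" or "top"; returns the picture (400x640x3 uint8, red, green, blue); there is no depth.
- imaging.camera_info(name): a dict with "mtx" (3x3 intrinsics, pixels), "R" (3x3) and "t" (3): a world point X has camera coordinates R X + t. Camera axes: x right, y down, z forward; pixel columns grow to the right and rows downward; lengths in mm; the calibration is good to about 2 mm. A picture is of the moment at which its call begins. camera_info takes no time and is no camera call.
- r.sign_off(): hands the job in; it is judged then, once.
The state is a dict: "clock": time; "qpos": joint angles; "qvel": joint speeds; "joint_efforts": joint torques, N m; "eef_pos": TCP position; "tcp_rot": TCP orientation; "contact_force": force on the tool from outside, world axes, zero at the start; "wrist_torque": the same for the moment, N m; "opening": opening from 0.0 (shut) to 1.0 (fully open); "grasp_force": force on a finger pad.
Only numpy, scipy, OpenCV 4.12 (cv2) and the standard library are available. Lean on these libraries where they do the work, as an engineer would, in place of code of your own. Each camera call takes 0.05 s, during which the arm holds its last target. There are 200 camera calls.

### The job

The air to the dust box was left on: first turn the valve lever fully shut, then lay every memory module flat in a long compartment of the tray and stand every heat sink on its base in a short bay, one part to a compartment, lengths along the compartments. With everything in and the air still off, push the heavy hood over and lower it gently until it is fully shut, without letting it slam, and only then turn the valve fully open again. Leave the multimeter and the screwdriver where they are.

Things in the scene. Friction and masses are not known exactly. Their poses are not given: they have to be found in the camera images.
- dustbox: Grey open-topped box, 236 mm (its x) by 322 mm (its y), walls 6 mm thick and 65 mm high, hood hinged on its far (+x) rim. In it a tray: from -y to +y a row of three long compartments, then a pair of short bays, 70 mm apart. Origin under its centre.
- slot_a (a point): Centre, on the floor (20 mm above the bench), of a long tray compartment for one memory module lying flat: 145 mm along its x, 46 mm along its y; z up. Its bounding blocks stand 12 mm above the floor; along the long sides they stand only at the ends (30 mm each), leaving room for fingers at the middle. Any module may go in any of the three.
- slot_b (a point): Centre, on the floor (20 mm above the bench), of a long tray compartment for one memory module lying flat: 145 mm along its x, 46 mm along its y; z up. Its bounding blocks stand 12 mm above the floor; along the long sides they stand only at the ends (30 mm each), leaving room for fingers at the middle. 
- slot_c (a point): Centre, on the floor (20 mm above the bench), of a long tray compartment for one memory module lying flat: 145 mm along its x, 46 mm along its y; z up. Its bounding blocks stand 12 mm above the floor; along the long sides they stand only at the ends (30 mm each), leaving room for fingers at the middle. 
- bay_front (a point): Centre, on the floor, of a short tray compartment for one heat sink standing on its base, length along x: 69 mm along its x, 46 mm along its y; z up; floor and 12 mm blocks as for the long ones. Either heat sink may go in either bay. The one nearer the robot.
- bay_rear (a point): Centre, on the floor, of a short tray compartment for one heat sink standing on its base, length along x: 69 mm along its x, 46 mm along its y; z up; floor and 12 mm blocks as for the long ones. Either heat sink may go in either bay. The one nearer the hinge.
- hood (a joint): Hood angle in rad: 0 shut flat on the rim, 1.57 upright, 1.75 fully back. Starts open. A stiff friction hinge (about 1 N m) holds it where left; from behind near its free edge it takes some 5 N to push over. In the last half radian its weight (0.75 to 1 kg) nearly balances or just beats the friction: a light push shuts it, or it sinks slowly by itself.
- hood_hinge (a point): Middle of the hood's hinge line, 65 mm above the bench. The frame turns with the hood: y along the hinge (box y), -x along the hood's inner face to its free edge, z its outward normal. The hood is a framed clear panel 236 mm (x) by 322 mm (y), 14 mm thick (z 0 to 14 mm).
- hood_edge (a point): Middle of the hood's free edge, on the outer face (236 mm from the hinge, 14 mm out); axes as hood_hinge. A bow handle (10 mm bar, 100 mm long along y) stands on the outer face 215 mm from the hinge, its bar 46 mm out from the inner face; the outer face is plain to either side of it (60 mm or more from the middle).
- lever (a joint): Angle of the air valve's lever in rad: 0 open (in line with the pipe, at its stop), 1.57 shut (square to the pipe, at its other stop). It turns anticlockwise seen from above as it shuts, takes about 0.35 N m and stays where it is left.
- lever_axis (a point): On the lever's vertical axis, at the lever's mid-height, 110 mm above the bench. The frame turns with the lever: -x points to its tip, z up. The lever is a straight black bar 20 mm wide, 14 mm thick, reaching 100 mm from the axis. Under it run the 22 mm pipe (top 71 mm above the bench) and, around the axis, the valve body (48 mm wide, 84 mm high).
- lever_tip (a point): Tip of the lever, mid-height, 100 mm from the axis; same axes as lever_axis.
- mod1_c (a point): Memory module in an aluminium heat spreader, lying flat: 133 mm (its x) by 34 mm (its y) by 9 mm high, about 60 g. The point is its centre, half-way up (4.5 mm above its underside). Graspable across the 34 mm. May be absent.
- mod2_c (a point): Memory module in an aluminium heat spreader, lying flat: 133 mm (its x) by 34 mm (its y) by 9 mm high, about 60 g. The point is its centre, half-way up (4.5 mm above its underside). Graspable across the 34 mm. May be absent.
- mod3_c (a point): Memory module in an aluminium heat spreader, lying flat: 133 mm (its x) by 34 mm (its y) by 9 mm high, about 60 g. The point is its centre, half-way up (4.5 mm above its underside). Graspable across the 34 mm. May be absent.
- sink1_c (a point): Finned aluminium heat sink, a solid-feeling block standing on its base: 60 mm (its x, along the fins) by 36 mm (its y) by 28 mm high, about 110 g. The point is its centre, half-way up (14 mm above its underside). Graspable across the 36 mm. May be absent.
- sink2_c (a point): Finned aluminium heat sink, a solid-feeling block standing on its base: 60 mm (its x, along the fins) by 36 mm (its y) by 28 mm high, about 110 g. The point is its centre, half-way up (14 mm above its underside). Graspable across the 36 mm. May be absent.
- meter: Bystander: blue multimeter lying on the bench, 95 x 190 x 40 mm; origin under its centre.
- driver: Bystander: screwdriver lying on the bench.
Mind the look-alikes: they are no part of the job. Leave any green or turquoise look-alike of the part that bears sink2_c alone. What is shaped like the part that bears mod2_c but red or yellow is not meant.

How it is judged:
By the outcome, as a careful person would: the job done as asked, in the order asked, and still so for the second after the job is handed in, with the robot touching nothing.
Of mod1, mod2, mod3, sink1, sink2 only 3 to 5 are there at a start; the rules pass over those that are not, and their reading is None.
At some moment in a run one of mod1, mod2, mod3, sink1, sink2 may be knocked a few centimetres aside while the robot is not near it.
Once in a run the grip may slacken for a moment while it holds something.
It also fails if it takes over 210 s, if anything falls off the work surface, if the arm or the gripper's body presses on something with over 40 N, if the wrist force passes 120 N, or if a joint passes its speed limit or range.

## Working session

There is one attempt and no reset: what is moved stays moved. The work goes in short steps, Python scripts to look and compute and a tool call to move; the robot and the scene stay as the last step left them, time stands still between calls to the robot, and variables do not carry over. Pictures are saved under pics/ and viewed, at most 14 in all, crops included, and the job is handed in when it is done.

Besides the shell and the picture viewer there is one more tool, called after "Call:" by a JSON object that holds its "api" and its "payload". drive_tool: Moves the arm, as the interface text tells. Its arguments: {"type":"object","properties":{"plan":{"type":"array","items":{"type":"object","properties":{"x":{"type":"number"},"y":{"type":"number"},"z":{"type":"number"},"ax":{"type":"number"},"ay":{"type":"number"},"az":{"type":"number"},"hand":{"type":"number"}}}},"grip_force":{"type":"number"}},"required":["plan"]}

```bash
ls; mkdir -p pics; python3 - <<'E'
from rig import monitor, imaging, r
import cv2
for n in("scene","top"):
    cv2.imwrite(f"pics/{n}0.png",imaging.grab_frame(n)[:,:,::-1])
    c=imaging.camera_info(n);print(n,c["mtx"],c["R"],c["t"])
print(monitor.sense())
E
```

```text
pics
scene [[382.82833557   0.         316.8203743 ]
 [  0.         382.82833557 201.15841528]
 [  0.           0.           1.        ]] [[ 0.75546483  0.65509015 -0.01139227]
 [ 0.55535555 -0.64948083 -0.5193793 ]
 [-0.34763933  0.38604603 -0.85446788]] [-356.63818051 -250.77977874 1471.75641571]
top [[517.67448514   0.         329.40753376]
 [  0.         517.67448514 200.1208131 ]
 [  0.           0.           1.        ]] [[-0.00725329 -0.99997119 -0.00223807]
 [-0.99823521  0.00737258 -0.0589247 ]
 [ 0.0589395   0.00180672 -0.99825992]] [ -27.70262684  498.77554899 1375.90907326]
{'clock': 0.1, 'qpos': array([ 1.11962509e+00,  3.53595978e-01,  1.63406629e+00,  1.38099336e-06,
        1.15521820e+00, -2.39489482e-03]), 'qvel': array([ 0.00181008, -0.00091943, -0.0031607 , -0.00063111,  0.00056446,
       -0.00122252]), 'joint_efforts': array([-1.45939766e-04, -6.06364346e+01, -3.42813027e+01, -8.99978750e-05,
        4.05344297e-03, -1.45201142e-05]), 'eef_pos': array([270.97007605, 562.71848333, 230.62329879]), 'tcp_rot': array([-3.14030485e+00, -4.34689207e-06,  2.69281575e+00]), 'contact_force': array([-0.34440197, -0.29910658,  0.30377096]), 'wrist_torque': array([-0.0153458 , -0.02146124, -0.05624005]), 'grasp_force': 0.0, 'opening': 0.9969265988357059}
```

View pics/scene0.png

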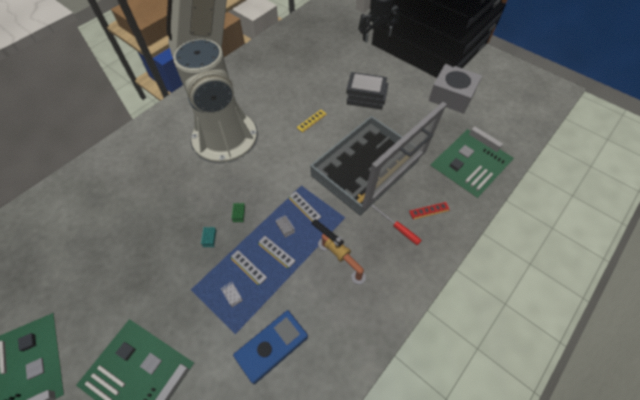

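View pics/top0.png

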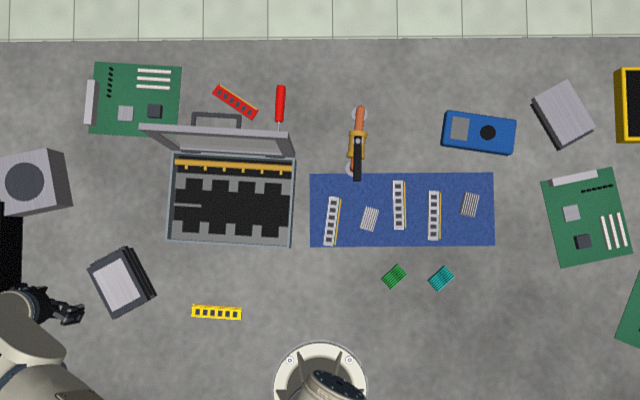

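The top view shows the box at about (232,200) with the bays on its left (+y) end. The lever tip is at (357,180), pointing at the robot.

Modules on the blue mat are at (332,220), (399,205) and (435,215), and sinks at (370,218) and (470,205). The look-alikes are the red module (235,101), yellow module (216,312), and green and turquoise sinks (394,276) and (441,278). The silver parts on the mat fit the description. I'll confirm that in a crop.

```bash
cat > h.py <<'E'
from rig import monitor, imaging, r
import numpy as np, cv2
from scipy.spatial.transform import Rotation as Ro
def cast(n,uv,z):
    c=imaging.camera_info(n); R,t=c["R"],c["t"]; C=-R.T@t
    uv=np.atleast_2d(uv).astype(float)
    d=(R.T@np.linalg.inv(c["mtx"])@np.c_[uv,np.ones(len(uv))].T).T
    return C+d*((z-C[2])/d[:,2])[:,None]
def proj(n,X):
    c=imaging.camera_info(n); p=c["mtx"]@(c["R"]@np.asarray(X,float)+c["t"]); return p[:2]/p[2]
def parts(im,win=(305,165,500,255)):
    """non-blue blobs on mat: centre x,y,yaw(long axis),len,wid"""
    x0,y0,x1,y1=win; s=4
    c=cv2.resize(im[y0:y1,x0:x1],None,fx=s,fy=s,interpolation=cv2.INTER_CUBIC).astype(int)
    m=((c[...,2]-c[...,0]<25)&(c.max(2)>100)).astype(np.uint8)
    m=cv2.morphologyEx(m,cv2.MORPH_CLOSE,np.ones((13,13)))
    m=cv2.morphologyEx(m,cv2.MORPH_OPEN,np.ones((9,9)))
    out=[]
    for k in cv2.findContours(m,cv2.RETR_EXTERNAL,cv2.CHAIN_APPROX_NONE)[0]:
        if not 2500<cv2.contourArea(k)<14000: continue
        b=(cv2.boxPoints(cv2.minAreaRect(k))+.5)/s-.5+[x0,y0]
        e=[np.linalg.norm(b[1]-b[0]),np.linalg.norm(b[2]-b[1])]
        z=9 if max(e)/min(e)>2.6 else 28
        P=cast("top",b,z)[:,:2]; e=P[1]-P[0],P[2]-P[1]
        l=e[0] if np.linalg.norm(e[0])>np.linalg.norm(e[1]) else e[1]
        out.append((z,b.mean(0).round(1),P.mean(0).round(1),round(float(np.degrees(np.arctan2(l[1],l[0])))%180,1),[round(float(np.linalg.norm(q))) for q in e]))
    return sorted(out,key=lambda o:o[1][0])
def where():
    s=monitor.sense(); R=Ro.from_euler('xyz',s["tcp_rot"]); return s,s["eef_pos"],R
def go(p,yaw=None,tilt=None):
    """shift in tool units & turn units to tool-down pose, tool y axis at world angle yaw deg (mod 180)"""
    s,e,R=where(); d=R.inv().apply(np.array(p)-e)/50
    print("shift",d.round(3),"tool-y angle",np.degrees(np.arctan2(R.as_matrix()[1,1],R.as_matrix()[0,1])).round(2),"q",s["qpos"].round(2))
    if yaw is not None:
        a=np.radians(yaw); y=np.array([np.cos(a),np.sin(a),0]); z=np.array([0,0,-1.]); x=np.cross(y,z)
        for sg in(1,-1):
            T=Ro.from_matrix(np.c_[sg*x,sg*y,z]); print("turn",(np.degrees((R.inv()*T).as_rotvec())/6).round(3))
E
python3 - <<'E'
from h import *
im=imaging.grab_frame("top")
for p in parts(im): print(p)
a=cv2.resize(im[85:255,135:335],None,fx=4,fy=4,interpolation=cv2.INTER_CUBIC)[:600]
cv2.imwrite("pics/box.png",a[:,:,::-1])
b=cv2.resize(im[95:295,310:500],None,fx=3,fy=3,interpolation=cv2.INTER_CUBIC)
cv2.imwrite("pics/mat.png",b[:,:,::-1])
E
```

```text
(28, array([368.7, 218.6]), array([ 448. , -135.3]), 163.1, [61, 37])
(9, array([399.1, 204.5]), array([ 485.9, -219.1]), 0.4, [36, 133])
(9, array([434.1, 215.1]), array([ 456.5, -312.9]), 178.5, [133, 36])
(28, array([469.4, 204.4]), array([ 483.7, -403.4]), 166.0, [62, 38])
```

View pics/box.png

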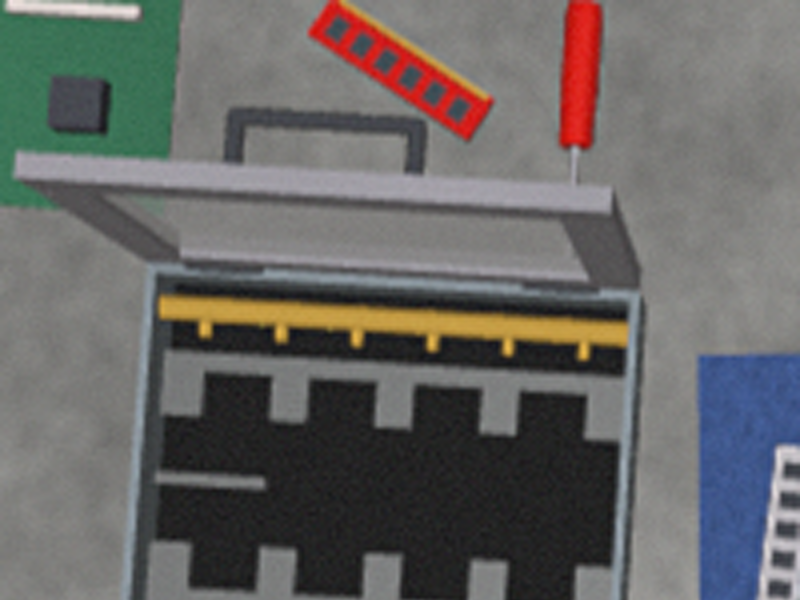

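View pics/mat.png

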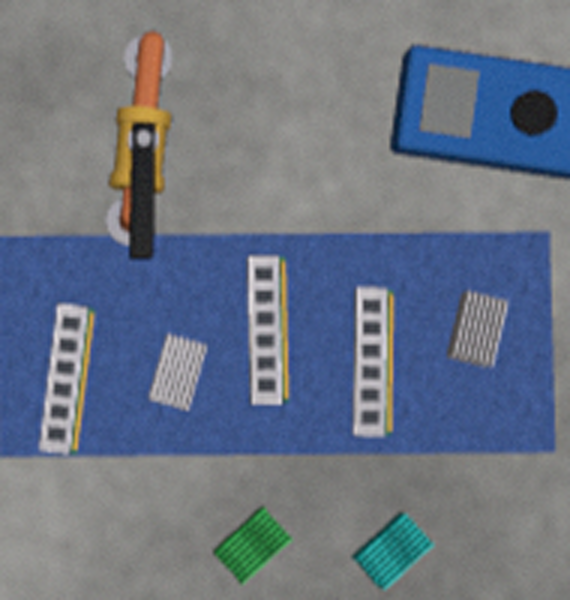

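The mat crop confirms three silver modules and two silver sinks, with the green and turquoise look-alikes off the mat at crop (252,545) and (393,550). The lever axis is at crop (143,138) and its tip at (142,258). The box crop shows two bays on the left with a divider at crop (210,482), and three long slots. Next I need the near side of the tray.

```bash
python3 - <<'E'
from h import *
im=imaging.grab_frame("top")
a=cv2.resize(im[165:255,162:297],None,fx=5.9,fy=5.9,interpolation=cv2.INTER_CUBIC)
cv2.imwrite("pics/tray.png",a[:,:,::-1])
c=imaging.camera_info("top");print("cam",-c["R"].T@c["t"])
print("lever axis",cast("top",[357.7,141],117),"tip",cast("top",[357.3,181],115))
# module 1 white
m=(im[165:255,305:350].astype(int).min(2)>150).astype(np.uint8)
m=cv2.resize(m*255,None,fx=4,fy=4,interpolation=cv2.INTER_LINEAR)>127
m=cv2.morphologyEx(m.astype(np.uint8),cv2.MORPH_CLOSE,np.ones((25,25)))
k=max(cv2.findContours(m,cv2.RETR_EXTERNAL,cv2.CHAIN_APPROX_NONE)[0],key=cv2.contourArea)
b=(cv2.boxPoints(cv2.minAreaRect(k))+.5)/4-.5+[305,165];P=cast("top",b,9);print(b,P.mean(0),P)
E
```

```text
cam [ 416.59898614  -33.86497783 1402.84308093]
lever axis [[ 640.3338232  -103.47871981  117.        ]] tip [[ 539.95254773 -101.53316015  115.        ]]
[[322.36730957 244.9365387 ]
 [328.50961685 195.79808235]
 [339.24807739 197.14038849]
 [333.10577011 246.27884674]] [442.66953178 -34.72366322   9.        ] [[378.56179916 -11.57598306   9.        ]
 [510.5975653  -29.0040511    9.        ]
 [506.75349979 -57.94989609   9.        ]
 [374.76526288 -40.36472262   9.        ]]
```

View pics/tray.png

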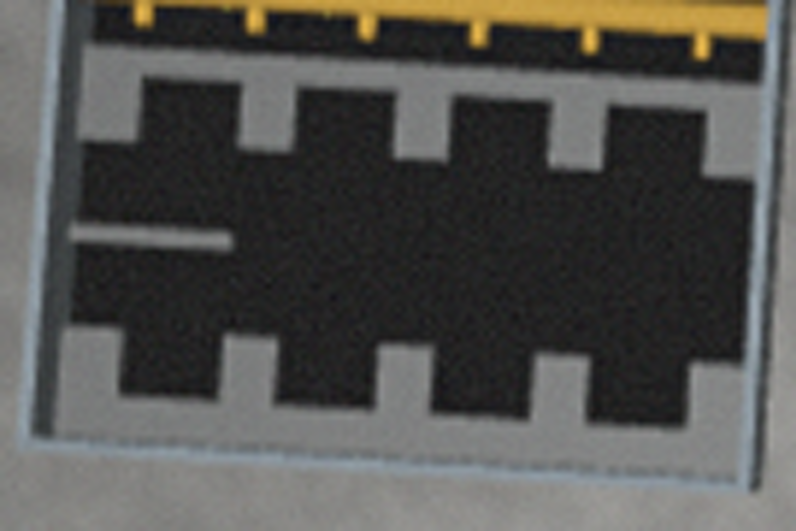

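The tray crop is clear. Slot end midpoints in the crop are a (657,108)-(638,427), b (501,98)-(481,416), c (347,90)-(326,407) and bays (191,80)-(169,397), with the divider at (180,239). I'll cast these at z=32.

```bash
python3 - <<'E'
from h import *
for n,a,b in(("a",(657,108),(638,427)),("b",(501,98),(481,416)),("c",(347,90),(326,407)),("bay",(191,80),(169,397))):
    P=cast("top",(np.array([a,b])+.5)/5.9-.5+[162,165],32)[:,:2]; d=P[0]-P[1]; L=np.linalg.norm(d)
    print(n,P.mean(0).round(1),"len",L.round(1),"yaw",np.degrees(np.arctan2(d[1],d[0])).round(2))
    if n=="bay":
        u=d/L; print("front",P.mean(0)-u*38,"rear",P.mean(0)+u*38)
P=cast("top",(np.array([(25,440),(752,487)])+.5)/5.9-.5+[162,165],65);print("near rim",P, np.linalg.norm(P[1]-P[0]))
P=cast("top",[(172.5,150.5),(295,157.5)],65);print("far rim",P,np.linalg.norm(P[1]-P[0]))
go([585,-75,130],0); 
E
```

```text
a [472.9 122.7] len 143.6 yaw -3.45
b [478.1 193.1] len 143.2 yaw -3.46
c [482.4 262.5] len 142.8 yaw -3.48
bay [487.5 333. ] len 142.9 yaw -3.49
front [449.5271066  335.26824175] rear [525.38610954 330.640967  ]
near rim [[397.8398171  391.19452606  65.        ]
 [375.08452599  73.3932197   65.        ]] 318.61492997499664
far rim [[628.1085383  376.40575615  65.        ]
 [607.33331063  57.27230358  65.        ]] 319.8089595910451
shift [-11.192  -8.768   2.024] tool-y angle 64.29 q [ 1.12  0.35  1.63  0.    1.16 -0.  ]
turn [-7.0000e-03  4.0000e-03  1.0714e+01]
turn [-5.0000e-03 -8.0000e-03 -1.9286e+01]
```

Setting out: fingers shut, turning to tool-y = +90° while moving towards the +y side of the lever.

Call:
{"api": "drive_tool", "payload": {"plan": [{"x": -10.53,"y": -8.54,"az": -4.285,"hand": 0},{"x": -10.53,"y": -8.54,"az": -4.285,"hand": 0},{"x": -10.53,"y": -8.54,"az": -4.285,"hand": 0},{"x": -10.53,"y": -8.54,"az": -4.285,"hand": 0},{"x": -10.53,"y": -8.54,"az": -4.285,"hand": 0},{"x": -10.53,"y": -8.54,"az": -4.285,"hand": 0},{"x": -10.53,"y": -8.54,"az": -4.285,"hand": 0},{"x": -10.53,"y": -8.54,"az": -4.285,"hand": 0}]}}

```text
invalid input
```

Call:
{"api": "drive_tool", "payload": {"plan": [{"x": -1,"y": -0.8,"z": 0,"ax": 0,"ay": 0,"az": -1,"hand": 0},{"x": -2,"y": -1.6,"z": 0,"ax": 0,"ay": 0,"az": -2,"hand": 0},{"x": -3,"y": -2.4,"z": 0,"ax": 0,"ay": 0,"az": -3,"hand": 0},{"x": -4,"y": -3.2,"z": 0,"ax": 0,"ay": 0,"az": -4.285,"hand": 0},{"x": -5,"y": -4,"z": 0,"ax": 0,"ay": 0,"az": -4.285,"hand": 0},{"x": -5.5,"y": -4.5,"z": 0,"ax": 0,"ay": 0,"az": -4.285,"hand": 0},{"x": -6,"y": -4.9,"z": 0,"ax": 0,"ay": 0,"az": -4.285,"hand": 0},{"x": -6.5,"y": -5.3,"z": 0,"ax": 0,"ay": 0,"az": -4.285,"hand": 0}]}}

```text
clock: 1.0
eef_pos: [441.2, 199.1, 231.4]
tcp_rot: [3.141, 0.0, -3.141]
contact_force: [0.8, 0.1, 0.7]
opening: 0.001
grasp_force: 0.0
```

Call:
{"api": "drive_tool", "payload": {"plan": [{"x": -0.5,"y": -1,"hand": 0},{"x": -1,"y": -2,"hand": 0},{"x": -1.5,"y": -3,"hand": 0},{"x": -2.2,"y": -4,"z": 0.5,"hand": 0},{"x": -2.2,"y": -4.6,"z": 1,"hand": 0},{"x": -2.2,"y": -4.6,"z": 1.8,"hand": 0},{"x": -2.2,"y": -4.6,"z": 2.65,"hand": 0},{"x": -2.2,"y": -4.6,"z": 2.65,"hand": 0}]}}

```text
invalid input
```

```bash
python3 - <<'E'
from h import *
s,e,R=where();print(e,s["contact_force"],s["qpos"].round(2))
# arc waypoints (tool x=-X, y=Y), lateral offset from lever axis o, radius 80
for th in range(-15,100,8):
    for o in (25,):
        a=np.radians(th); tip=np.array([-np.cos(a),-np.sin(a)]); n=np.array([-np.sin(a),np.cos(a)]) # behind
        p=np.array([640.3,-103])+80*tip+o*n
        print(th,p.round(1),((p-e[:2])*[-1,1]/50).round(2))
E
```

```text
[441.20431903 199.11789867 231.41981562] [0.80490237 0.06854065 0.74029387] [ 0.42  0.13  1.93  0.    1.08 -1.15]
-15 [569.5 -58.1] [-2.57 -5.15]
-7 [563.9 -68.4] [-2.45 -5.35]
1 [559.9 -79.4] [-2.37 -5.57]
9 [557.4 -90.8] [-2.32 -5.8 ]
17 [ 556.5 -102.5] [-2.31 -6.03]
25 [ 557.2 -114.2] [-2.32 -6.27]
33 [ 559.6 -125.6] [-2.37 -6.49]
41 [ 563.5 -136.6] [-2.45 -6.71]
49 [ 568.9 -147. ] [-2.55 -6.92]
57 [ 575.8 -156.5] [-2.69 -7.11]
65 [ 583.8 -164.9] [-2.85 -7.28]
73 [ 593.  -172.2] [-3.04 -7.43]
81 [ 603.1 -178.1] [-3.24 -7.54]
89 [ 613.9 -182.6] [-3.45 -7.63]
97 [ 625.2 -185.5] [-3.68 -7.69]
```

All keys are needed in each row.

Call:
{"api": "drive_tool", "payload": {"plan": [{"x": -0.5,"y": -1,"z": 0,"ax": 0,"ay": 0,"az": 0,"hand": 0},{"x": -1,"y": -2,"z": 0,"ax": 0,"ay": 0,"az": 0,"hand": 0},{"x": -1.5,"y": -3,"z": 0,"ax": 0,"ay": 0,"az": 0,"hand": 0},{"x": -2.2,"y": -4,"z": 0.5,"ax": 0,"ay": 0,"az": 0,"hand": 0},{"x": -2.2,"y": -4.6,"z": 1,"ax": 0,"ay": 0,"az": 0,"hand": 0},{"x": -2.2,"y": -4.6,"z": 1.8,"ax": 0,"ay": 0,"az": 0,"hand": 0},{"x": -2.2,"y": -4.6,"z": 2.65,"ax": 0,"ay": 0,"az": 0,"hand": 0},{"x": -2.2,"y": -4.6,"z": 2.65,"ax": 0,"ay": 0,"az": 0,"hand": 0}]}}

```text
clock: 1.8
eef_pos: [546.5, -29.5, 93.6]
tcp_rot: [3.141, -0.01, 3.14]
contact_force: [-0.7, 0.5, 0.8]
opening: 0.002
grasp_force: 0.0
```

Call:
{"api": "drive_tool", "payload": {"plan": [{"x": 0.04,"y": -0.5,"z": 0,"ax": 0,"ay": 0,"az": 0,"hand": 0},{"x": 0.04,"y": -0.9,"z": 0,"ax": 0,"ay": 0,"az": 0,"hand": 0},{"x": 0.04,"y": -1.3,"z": 0,"ax": 0,"ay": 0,"az": 0,"hand": 0},{"x": -0.06,"y": -1.7,"z": 0,"ax": 0,"ay": 0,"az": 0,"hand": 0},{"x": -0.22,"y": -2.0,"z": 0,"ax": 0,"ay": 0,"az": 0,"hand": 0},{"x": -0.42,"y": -2.3,"z": 0,"ax": 0,"ay": 0,"az": 0,"hand": 0},{"x": -0.66,"y": -2.5,"z": 0,"ax": 0,"ay": 0,"az": 0,"hand": 0},{"x": -0.66,"y": -2.5,"z": 0,"ax": 0,"ay": 0,"az": 0,"hand": 0}]}}

```text
clock: 2.6
eef_pos: [584.8, -154.6, 100.8]
tcp_rot: [-3.141, 0.001, 3.141]
contact_force: [0.6, 0.4, -0.4]
opening: -0.0
grasp_force: 0.0
```

Call:
{"api": "drive_tool", "payload": {"plan": [{"x": -0.2,"y": -0.12,"z": 0,"ax": 0,"ay": 0,"az": 0,"hand": 0},{"x": -0.4,"y": -0.2,"z": 0,"ax": 0,"ay": 0,"az": 0,"hand": 0},{"x": -0.5,"y": -0.22,"z": 0,"ax": 0,"ay": 0,"az": 0,"hand": 0},{"x": -0.5,"y": -0.22,"z": 0,"ax": 0,"ay": 0,"az": 0,"hand": 0},{"x": -0.5,"y": -0.22,"z": 0,"ax": 0,"ay": 0,"az": 0,"hand": 0}]}}

```text
clock: 3.1
eef_pos: [609.1, -164.6, 99.9]
tcp_rot: [-3.141, 0.001, -3.141]
contact_force: [-2.5, 0.5, 2.0]
opening: -0.003
grasp_force: 1.0
```

```bash
python3 - <<'E'
from h import *
s,e,R=where();print(e,s["contact_force"])
im=imaging.grab_frame("top")
a=cv2.resize(im[95:255,305:500],None,fx=3,fy=3,interpolation=cv2.INTER_CUBIC)
cv2.imwrite("pics/lev.png",a[:,:,::-1])
E
```

```text
[ 609.06094675 -164.55980915   99.94995145] [-2.51440374  0.47877375  1.96043848]
```

Call:
{"api": "drive_tool", "payload": {"plan": [{"x": -0.08,"y": -0.05,"z": 0,"ax": 0,"ay": 0,"az": 0,"hand": 0},{"x": -0.14,"y": -0.1,"z": 0,"ax": 0,"ay": 0,"az": 0,"hand": 0},{"x": -0.2,"y": -0.1,"z": 0,"ax": 0,"ay": 0,"az": 0,"hand": 0},{"x": -0.2,"y": -0.1,"z": 0,"ax": 0,"ay": 0,"az": 0,"hand": 0}]}}

```text
clock: 3.55
eef_pos: [613.2, -168.0, 98.2]
tcp_rot: [3.138, -0.012, -3.141]
contact_force: [-23.2, 5.4, 13.8]
opening: 0.001
grasp_force: 11.4
```

```bash
python3 - <<'E'
from h import *
s,e,R=where();print(e,s["contact_force"])
im=imaging.grab_frame("scene")
a=cv2.resize(im[170:300,230:400],None,fx=4.5,fy=4.5,interpolation=cv2.INTER_CUBIC)
cv2.imwrite("pics/lev2.png",a[:,:,::-1])
for z in (117,):
  print("shut tip",proj("scene",[640,-203,117])-[230,170],"axis",proj("scene",[640,-103,117])-[230,170])
E
```

```text
[ 613.18285267 -168.03634429   98.22114164] [-23.16200496   5.44134241  13.82298588]
shut tip [84.15473328 93.97549003] axis [106.85044521  69.38043485]
```

View pics/lev2.png

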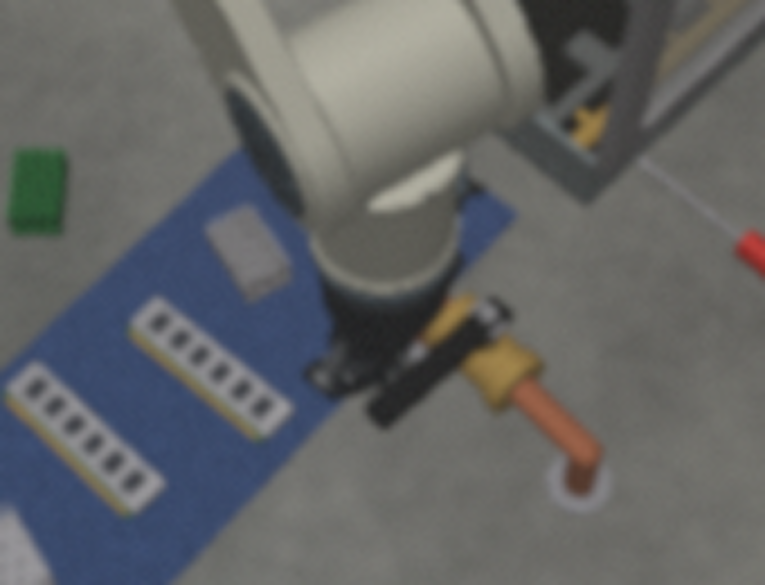

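The picture shows the lever square to the pipe (tip at crop (385,418), predicted (379,423)), with 23 N against the stop, so it is shut. Backing off and heading for the middle module.

Call:
{"api": "drive_tool", "payload": {"plan": [{"x": 0.5,"y": 0,"z": 0,"ax": 0,"ay": 0,"az": 0,"hand": 0},{"x": 1,"y": 0,"z": -0.5,"ax": 0,"ay": 0,"az": 0,"hand": 30},{"x": 1.8,"y": -0.3,"z": -1.2,"ax": 0,"ay": 0,"az": 0,"hand": 60},{"x": 2.4,"y": -0.9,"z": -1.2,"ax": 0,"ay": 0,"az": 0,"hand": 60},{"x": 2.4,"y": -0.9,"z": -1.2,"ax": 0,"ay": 0,"az": 0,"hand": 60},{"x": 2.4,"y": -0.9,"z": -1.2,"ax": 0,"ay": 0,"az": 0,"hand": 60}]}}

```text
clock: 4.2
eef_pos: [499.2, -215.6, 159.8]
tcp_rot: [-3.141, 0.002, 3.14]
contact_force: [-0.1, 0.5, -0.9]
opening: 0.705
grasp_force: 0.0
```

```bash
python3 - <<'E'
from h import *
s,e,R=where();print(e,s["contact_force"],s["opening"])
go([485.9,-219.1,3],90.4)
for p in parts(imaging.grab_frame("top")): print(p)
E
```

```text
[ 499.20098939 -215.56173753  159.76486834] [-0.1340639   0.5480803  -0.88200737] 0.704734154261629
shift [ 0.273 -0.069  3.135] tool-y angle 89.9 q [-0.41  0.31  1.88  0.    0.95 -1.98]
turn [-0.006  0.023 -0.084]
turn [3.5000e-02 9.0000e-03 2.9916e+01]
(28, array([368.7, 218.6]), array([ 448. , -135.4]), 163.4, [61, 37])
```

Call:
{"api": "drive_tool", "payload": {"plan": [{"x": 0.27,"y": -0.07,"z": 0.8,"ax": 0,"ay": 0,"az": -0.08,"hand": 60},{"x": 0.27,"y": -0.07,"z": 1.6,"ax": 0,"ay": 0,"az": -0.08,"hand": 60},{"x": 0.27,"y": -0.07,"z": 2.4,"ax": 0,"ay": 0,"az": -0.08,"hand": 60},{"x": 0.27,"y": -0.07,"z": 2.9,"ax": 0,"ay": 0,"az": -0.08,"hand": 60},{"x": 0.27,"y": -0.07,"z": 3.13,"ax": 0,"ay": 0,"az": -0.08,"hand": 60},{"x": 0.27,"y": -0.07,"z": 3.13,"ax": 0,"ay": 0,"az": -0.08,"hand": 55},{"x": 0.27,"y": -0.07,"z": 3.13,"ax": 0,"ay": 0,"az": -0.08,"hand": 45}]}}

```text
clock: 4.95
eef_pos: [486.3, -218.4, 2.9]
tcp_rot: [-3.141, 0.001, -3.133]
contact_force: [-0.3, 1.0, 1.2]
opening: 0.53
grasp_force: 0.0
```

Call:
{"api": "drive_tool", "payload": {"plan": [{"x": 0,"y": 0,"z": 0,"ax": 0,"ay": 0,"az": 0,"hand": 25},{"x": 0,"y": 0,"z": 0,"ax": 0,"ay": 0,"az": 0,"hand": 20},{"x": 0,"y": 0,"z": 0,"ax": 0,"ay": 0,"az": 0,"hand": 20},{"x": 0,"y": 0,"z": 0,"ax": 0,"ay": 0,"az": 0,"hand": 20},{"x": 0,"y": 0,"z": -0.5,"ax": 0,"ay": 0,"az": 0,"hand": 20},{"x": 0,"y": 0,"z": -1.3,"ax": 0,"ay": 0,"az": 0,"hand": 20},{"x": 0,"y": 0,"z": -2.2,"ax": 0,"ay": 0,"az": 0,"hand": 20},{"x": 0,"y": 0,"z": -3,"ax": 0,"ay": 0,"az": 0,"hand": 20}], "grip_force": 60}}

```text
clock: 5.75
eef_pos: [485.5, -218.6, 155.1]
tcp_rot: [-3.141, 0.002, -3.133]
contact_force: [0.3, -0.7, -0.7]
opening: 0.369
grasp_force: 59.8
```

```bash
python3 - <<'E'
from h import *
s,e,R=where();print(e,s["contact_force"],s["opening"],s["grasp_force"])
go([478.1,193.1,160],86.4)
E
```

```text
[ 485.45551403 -218.63600321  155.14082875] [ 0.26984309 -0.7100374  -0.66119624] 0.3694369245581819 59.80274140834808
shift [ 0.08   8.236 -0.104] tool-y angle 90.47 q [-0.43  0.3   1.9  -0.    0.94 -2.  ]
turn [-0.007  0.016  0.678]
turn [-2.5000e-02 -1.1000e-02 -2.9322e+01]
```

Call:
{"api": "drive_tool", "payload": {"plan": [{"x": 0,"y": 0.6,"z": -0.1,"ax": 0,"ay": 0,"az": 0,"hand": 20},{"x": 0,"y": 1.5,"z": -0.1,"ax": 0,"ay": 0,"az": 0.3,"hand": 20},{"x": 0.02,"y": 2.5,"z": -0.1,"ax": 0,"ay": 0,"az": 0.68,"hand": 20},{"x": 0.04,"y": 3.5,"z": -0.1,"ax": 0,"ay": 0,"az": 0.68,"hand": 20},{"x": 0.06,"y": 4.5,"z": -0.1,"ax": 0,"ay": 0,"az": 0.68,"hand": 20},{"x": 0.08,"y": 5.5,"z": -0.1,"ax": 0,"ay": 0,"az": 0.68,"hand": 20},{"x": 0.08,"y": 6.5,"z": -0.1,"ax": 0,"ay": 0,"az": 0.68,"hand": 20},{"x": 0.08,"y": 7.4,"z": -0.1,"ax": 0,"ay": 0,"az": 0.68,"hand": 20}]}}

```text
clock: 6.55
eef_pos: [478.1, 153.8, 158.4]
tcp_rot: [3.141, 0.002, 3.079]
contact_force: [0.9, -0.1, -0.2]
opening: 0.367
grasp_force: 59.8
```

Call:
{"api": "drive_tool", "payload": {"plan": [{"x": 0,"y": 0.6,"z": 0,"ax": 0,"ay": 0,"az": 0,"hand": 20},{"x": 0,"y": 0.84,"z": 0,"ax": 0,"ay": 0,"az": 0,"hand": 20},{"x": 0,"y": 0.84,"z": 0,"ax": 0,"ay": 0,"az": 0,"hand": 20},{"x": 0,"y": 0.84,"z": 0,"ax": 0,"ay": 0,"az": 0,"hand": 20}]}}

```text
clock: 6.95
eef_pos: [480.7, 192.5, 157.5]
tcp_rot: [-3.141, 0.0, 3.079]
contact_force: [-0.3, -0.9, 0.0]
opening: 0.364
grasp_force: 59.8
```

```bash
python3 - <<'E'
from h import *
s,e,R=where();print(e,s["contact_force"],s["opening"],s["grasp_force"])
go([478.1,193.1,24],86.4)
im=imaging.grab_frame("top")
for p in parts(im): print(p)
E
```

```text
[480.69068719 192.48634796 157.4696334 ] [-0.34396158 -0.9350069   0.03030237] 0.3636291723873929 59.817845821380615
shift [0.053 0.01  2.669] tool-y angle 86.41 q [ 0.38  0.28  1.93 -0.    0.94 -1.13]
turn [-0.004  0.     0.001]
turn [-1.0000e-03 -6.0000e-03 -2.9999e+01]
```

Call:
{"api": "drive_tool", "payload": {"plan": [{"x": 0.05,"y": 0.01,"z": 0.8,"ax": 0,"ay": 0,"az": 0,"hand": 20},{"x": 0.05,"y": 0.01,"z": 1.6,"ax": 0,"ay": 0,"az": 0,"hand": 20},{"x": 0.05,"y": 0.01,"z": 2.1,"ax": 0,"ay": 0,"az": 0,"hand": 20},{"x": 0.05,"y": 0.01,"z": 2.4,"ax": 0,"ay": 0,"az": 0,"hand": 20},{"x": 0.05,"y": 0.01,"z": 2.6,"ax": 0,"ay": 0,"az": 0,"hand": 20},{"x": 0.05,"y": 0.01,"z": 2.65,"ax": 0,"ay": 0,"az": 0,"hand": 20},{"x": 0.05,"y": 0.01,"z": 2.65,"ax": 0,"ay": 0,"az": 0,"hand": 20}]}}

```text
clock: 7.7
eef_pos: [478.7, 193.5, 25.0]
tcp_rot: [-3.142, 0.0, 3.078]
contact_force: [-0.5, 0.3, -0.7]
opening: 0.366
grasp_force: 59.8
```

```bash
python3 - <<'E'
from h import *
s,e,R=where();print(e,s["contact_force"],s["opening"],s["grasp_force"])
im=imaging.grab_frame("top")
cv2.imwrite("pics/a.png",cv2.resize(im[130:300,150:510],None,fx=2.2,fy=2.2,interpolation=cv2.INTER_CUBIC)[:,:,::-1])
E
```

```text
[478.65907856 193.47050404  25.0448978 ] [-0.53975107  0.32541397 -0.7268936 ] 0.36553791121406093 59.818859696388245
```

View pics/a.png

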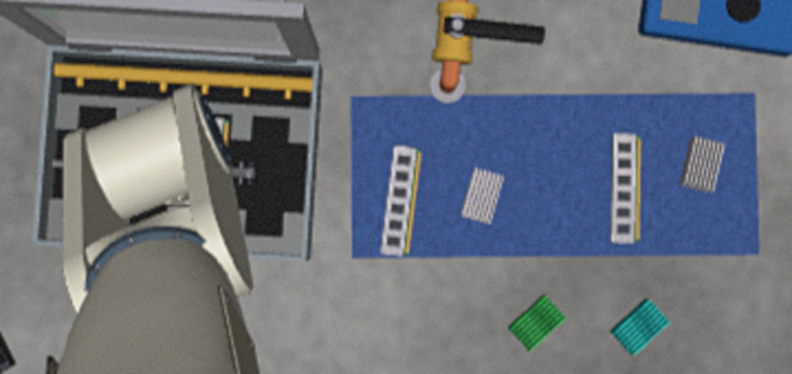

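The module is in slot b (its end shows at crop (225,130)), the lever is square, and the others are undisturbed. Releasing.

Call:
{"api": "drive_tool", "payload": {"plan": [{"x": 0,"y": 0,"z": 0.03,"ax": 0,"ay": 0,"az": 0,"hand": 38},{"x": 0,"y": 0,"z": 0.03,"ax": 0,"ay": 0,"az": 0,"hand": 46},{"x": 0,"y": 0,"z": 0.03,"ax": 0,"ay": 0,"az": 0,"hand": 50},{"x": 0,"y": 0,"z": -0.6,"ax": 0,"ay": 0,"az": 0,"hand": 50},{"x": 0,"y": 0,"z": -1.5,"ax": 0,"ay": 0,"az": 0,"hand": 50},{"x": 0,"y": -0.6,"z": -2.4,"ax": 0,"ay": 0,"az": 0,"hand": 60},{"x": 0,"y": -1.5,"z": -2.6,"ax": 0,"ay": 0,"az": 0,"hand": 60},{"x": 0,"y": -2.5,"z": -2.6,"ax": 0,"ay": 0,"az": 0,"hand": 60}]}}

```text
clock: 8.55
eef_pos: [472.3, 68.9, 157.8]
tcp_rot: [3.14, 0.006, 3.081]
contact_force: [-0.1, -0.4, -1.1]
opening: 0.7
grasp_force: 0.0
```

```bash
sed -i 's/z=9 if max/L=max(e);z=9 if max/' h.py; cat >> h.py <<'E'
def look():
    """modules/sinks by brightness on mat (window trimmed to mat rows)"""
    im=imaging.grab_frame("top")
    for p in parts(im,(312,174,494,246)): print(p)
    return im
E
python3 - <<'E'
from h import *
look()
go([442.3,-37.2,160],82.5)
E
```

```text
(9, array([332. , 221.3]), array([442.1, -37.9]), 172.2, [135, 36])
(28, array([368.7, 218.6]), array([ 447.9, -135.4]), 163.1, [61, 38])
(9, array([434.1, 215.1]), array([ 456.5, -312.9]), 178.5, [133, 36])
(28, array([469.4, 204.4]), array([ 483.7, -403.4]), 165.1, [62, 38])
shift [ 0.43  -2.023 -0.069] tool-y angle 86.43 q [ 0.13  0.21  2.02 -0.    0.91 -1.38]
turn [-0.023  0.023  0.654]
turn [ -0.035  -0.036 -29.346]
```

Call:
{"api": "drive_tool", "payload": {"plan": [{"x": 0.2,"y": -0.9,"z": 0,"ax": 0,"ay": 0,"az": 0.3,"hand": 60},{"x": 0.42,"y": -1.8,"z": 0,"ax": 0,"ay": 0,"az": 0.67,"hand": 60},{"x": 0.42,"y": -2.02,"z": 0.4,"ax": 0,"ay": 0,"az": 0.67,"hand": 60},{"x": 0.42,"y": -2.02,"z": 1.2,"ax": 0,"ay": 0,"az": 0.67,"hand": 60},{"x": 0.42,"y": -2.02,"z": 2.0,"ax": 0,"ay": 0,"az": 0.67,"hand": 60},{"x": 0.42,"y": -2.02,"z": 2.7,"ax": 0,"ay": 0,"az": 0.67,"hand": 60},{"x": 0.42,"y": -2.02,"z": 3.07,"ax": 0,"ay": 0,"az": 0.67,"hand": 60},{"x": 0.42,"y": -2.02,"z": 3.07,"ax": 0,"ay": 0,"az": 0.67,"hand": 50}]}}

```text
clock: 9.4
eef_pos: [441.4, -30.0, -0.7]
tcp_rot: [-3.141, -0.004, 3.009]
contact_force: [-0.3, 0.6, -0.2]
opening: 0.586
grasp_force: 0.0
```

```bash
python3 - <<'E'
from h import *
go([442.2,-37.6,3],82.4)
E
```

```text
shift [-0.036 -0.148 -0.073] tool-y angle 82.38 q [-0.07  0.46  2.17  0.    0.51 -1.51]
turn [-0.003 -0.042 -0.004]
turn [-6.6000e-02  4.0000e-03  2.9996e+01]
```

Call:
{"api": "drive_tool", "payload": {"plan": [{"x": 0,"y": -0.14,"z": -0.06,"ax": 0,"ay": 0,"az": 0,"hand": 50},{"x": 0,"y": -0.14,"z": -0.06,"ax": 0,"ay": 0,"az": 0,"hand": 38},{"x": 0,"y": -0.14,"z": -0.06,"ax": 0,"ay": 0,"az": 0,"hand": 20},{"x": 0,"y": -0.14,"z": -0.06,"ax": 0,"ay": 0,"az": 0,"hand": 20},{"x": 0,"y": -0.14,"z": -0.06,"ax": 0,"ay": 0,"az": 0,"hand": 20},{"x": 0,"y": -0.14,"z": -0.7,"ax": 0,"ay": 0,"az": 0,"hand": 20},{"x": 0,"y": -0.14,"z": -1.6,"ax": 0,"ay": 0,"az": 0,"hand": 20},{"x": 0,"y": -0.14,"z": -2.5,"ax": 0,"ay": 0,"az": 0,"hand": 20}]}}

```text
clock: 10.2
eef_pos: [442.0, -37.2, 128.6]
tcp_rot: [3.142, 0.001, 3.008]
contact_force: [1.7, -1.2, 0.2]
opening: 0.359
grasp_force: 59.4
```

```bash
python3 - <<'E'
from h import *
s,e,R=where();print(e,s["opening"],s["grasp_force"])
go([473.5,123,24],86.4)
E
```

```text
[441.99226105 -37.15993321 128.60926042] 0.35857065822381146 59.42037642002106
shift [-0.198  3.258  2.092] tool-y angle 82.36 q [-0.09  0.21  2.1   0.    0.83 -1.52]
turn [ 0.     0.005 -0.673]
turn [ 8.0000e-03 -1.0000e-03  2.9327e+01]
```

Call:
{"api": "drive_tool", "payload": {"plan": [{"x": -0.05,"y": 0.9,"z": 0,"ax": 0,"ay": 0,"az": -0.3,"hand": 20},{"x": -0.15,"y": 1.8,"z": 0,"ax": 0,"ay": 0,"az": -0.67,"hand": 20},{"x": -0.2,"y": 2.7,"z": 0,"ax": 0,"ay": 0,"az": -0.67,"hand": 20},{"x": -0.2,"y": 3.26,"z": 0,"ax": 0,"ay": 0,"az": -0.67,"hand": 20},{"x": -0.2,"y": 3.26,"z": 0.1,"ax": 0,"ay": 0,"az": -0.67,"hand": 20},{"x": -0.2,"y": 3.26,"z": 0.6,"ax": 0,"ay": 0,"az": -0.67,"hand": 20},{"x": -0.2,"y": 3.26,"z": 1.1,"ax": 0,"ay": 0,"az": -0.67,"hand": 20},{"x": -0.2,"y": 3.26,"z": 1.4,"ax": 0,"ay": 0,"az": -0.67,"hand": 20}]}}

```text
clock: 11.0
eef_pos: [473.1, 122.4, 55.7]
tcp_rot: [-3.141, -0.0, 3.079]
contact_force: [-0.4, -0.6, -0.6]
opening: 0.368
grasp_force: 46.0
```

```bash
python3 - <<'E'
from h import *
s,e,R=where();print(e,s["contact_force"],s["opening"],s["grasp_force"])
go([473.5,123,24],86.4)
E
```

```text
[473.14513551 122.41851534  55.72004812] [-0.4468687  -0.6084778  -0.60264777] 0.36849488664213187 46.00145995616913
shift [-0.007  0.012  0.634] tool-y angle 86.4 q [ 0.25  0.4   2.06 -0.    0.69 -1.26]
turn [-0.003 -0.002 -0.001]
turn [-3.0000e-03  4.0000e-03  2.9999e+01]
```

Call:
{"api": "drive_tool", "payload": {"plan": [{"x": 0,"y": 0.01,"z": 0.3,"ax": 0,"ay": 0,"az": 0,"hand": 20},{"x": 0,"y": 0.01,"z": 0.55,"ax": 0,"ay": 0,"az": 0,"hand": 20},{"x": 0,"y": 0.01,"z": 0.63,"ax": 0,"ay": 0,"az": 0,"hand": 20},{"x": 0,"y": 0.01,"z": 0.63,"ax": 0,"ay": 0,"az": 0,"hand": 20}]}}

```text
clock: 11.4
eef_pos: [473.5, 123.0, 26.1]
tcp_rot: [-3.141, -0.001, 3.078]
contact_force: [-6.0, -2.5, 17.4]
opening: 0.353
grasp_force: 63.3
```

Call:
{"api": "drive_tool", "payload": {"plan": [{"x": 0,"y": 0,"z": 0,"ax": 0,"ay": 0,"az": 0,"hand": 38},{"x": 0,"y": 0,"z": 0,"ax": 0,"ay": 0,"az": 0,"hand": 46},{"x": 0,"y": 0,"z": 0,"ax": 0,"ay": 0,"az": 0,"hand": 50},{"x": 0,"y": 0,"z": -0.6,"ax": 0,"ay": 0,"az": 0,"hand": 50},{"x": 0,"y": 0,"z": -1.5,"ax": 0,"ay": 0,"az": 0,"hand": 50},{"x": 0,"y": -0.6,"z": -2.3,"ax": 0,"ay": 0,"az": 0,"hand": 60},{"x": 0,"y": -1.5,"z": -2.5,"ax": 0,"ay": 0,"az": 0,"hand": 60},{"x": 0,"y": -2.5,"z": -2.5,"ax": 0,"ay": 0,"az": 0,"hand": 60}]}}

```text
clock: 12.2
eef_pos: [467.6, -1.9, 152.3]
tcp_rot: [3.141, 0.005, 3.081]
contact_force: [0.8, -0.2, -0.1]
opening: 0.699
grasp_force: 0.0
```

Call:
{"api": "drive_tool", "payload": {"plan": [{"x": 0,"y": -1,"z": 0,"ax": 0,"ay": 0,"az": 0,"hand": 60},{"x": 0,"y": -2,"z": 0,"ax": 0,"ay": 0,"az": 0,"hand": 60},{"x": 0,"y": -3,"z": 0,"ax": 0,"ay": 0,"az": 0,"hand": 60},{"x": 0,"y": -4,"z": 0,"ax": 0,"ay": 0,"az": 0,"hand": 60},{"x": 0,"y": -4,"z": 0,"ax": 0,"ay": 0,"az": 0,"hand": 60}]}}

```text
clock: 12.7
eef_pos: [453.3, -206.2, 150.1]
tcp_rot: [-3.14, 0.002, 3.074]
contact_force: [-0.5, 1.2, -0.1]
opening: 0.704
grasp_force: 0.0
```

```bash
python3 - <<'E'
from h import *
im=look()
cv2.imwrite("pics/b.png",cv2.resize(im[145:255,150:350],None,fx=4,fy=4,interpolation=cv2.INTER_CUBIC)[:,:,::-1])
go([456.5,-312.9,3],88.5)
E
```

```text
shift [-0.216 -2.175  2.937] tool-y angle 86.13 q [-0.43  0.26  1.98 -0.    0.91 -1.93]
turn [-0.004  0.004 -0.395]
turn [6.0000e-03 7.0000e-03 2.9605e+01]
```

View pics/b.png

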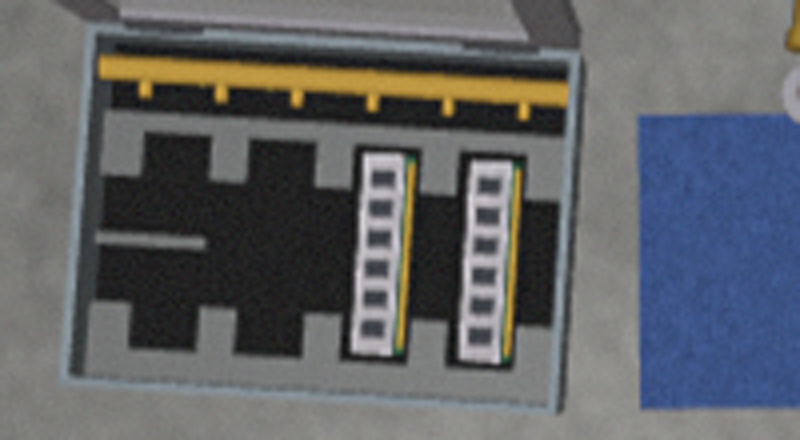

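Both modules sit well inside slots b and a (crop (380,255) and (487,260)). Next is the third module.

Call:
{"api": "drive_tool", "payload": {"plan": [{"x": -0.1,"y": -0.9,"z": 0,"ax": 0,"ay": 0,"az": -0.2,"hand": 60},{"x": -0.2,"y": -1.8,"z": 0,"ax": 0,"ay": 0,"az": -0.4,"hand": 60},{"x": -0.2,"y": -2.17,"z": 0.3,"ax": 0,"ay": 0,"az": -0.4,"hand": 60},{"x": -0.2,"y": -2.17,"z": 1.1,"ax": 0,"ay": 0,"az": -0.4,"hand": 60},{"x": -0.2,"y": -2.17,"z": 1.9,"ax": 0,"ay": 0,"az": -0.4,"hand": 60},{"x": -0.2,"y": -2.17,"z": 2.6,"ax": 0,"ay": 0,"az": -0.4,"hand": 60},{"x": -0.2,"y": -2.17,"z": 2.9,"ax": 0,"ay": 0,"az": -0.4,"hand": 60},{"x": -0.2,"y": -2.17,"z": 2.9,"ax": 0,"ay": 0,"az": -0.4,"hand": 60}]}}

```text
clock: 13.55
eef_pos: [455.6, -308.0, 3.1]
tcp_rot: [3.139, -0.003, 3.122]
contact_force: [-1.3, -0.4, 0.6]
opening: 0.702
grasp_force: 0.0
```

```bash
python3 - <<'E'
from h import *
im=look()
go([456.5,-312.9,3],88.5)
c=imaging.grab_frame("scene")
E
```

```text
(28, array([368.7, 218.6]), array([ 447.9, -135.4]), 163.1, [61, 38])
shift [ 0.001 -0.081  0.033] tool-y angle 88.84 q [-0.6   0.56  1.94  0.    0.65 -2.15]
turn [ 0.008 -0.011  0.057]
turn [ 1.8000e-02  1.3000e-02 -2.9943e+01]
```

Call:
{"api": "drive_tool", "payload": {"plan": [{"x": 0,"y": -0.08,"z": 0,"ax": 0,"ay": 0,"az": 0,"hand": 50},{"x": 0,"y": -0.08,"z": 0,"ax": 0,"ay": 0,"az": 0,"hand": 38},{"x": 0,"y": -0.08,"z": 0,"ax": 0,"ay": 0,"az": 0,"hand": 20},{"x": 0,"y": -0.08,"z": 0,"ax": 0,"ay": 0,"az": 0,"hand": 20},{"x": 0,"y": -0.08,"z": 0,"ax": 0,"ay": 0,"az": 0,"hand": 20},{"x": 0,"y": -0.08,"z": -0.7,"ax": 0,"ay": 0,"az": 0,"hand": 20},{"x": 0,"y": -0.08,"z": -1.6,"ax": 0,"ay": 0,"az": 0,"hand": 20},{"x": 0,"y": -0.08,"z": -2.5,"ax": 0,"ay": 0,"az": 0,"hand": 20}]}}

```text
clock: 14.45
eef_pos: [456.1, -313.5, 131.6]
tcp_rot: [3.141, -0.0, 3.12]
contact_force: [1.1, -0.7, -0.8]
opening: 0.353
grasp_force: 59.3
```

```bash
python3 - <<'E'
from h import *
s,e,R=where();print(e,s["opening"],s["grasp_force"])
go([482.8,263,24],86.4)
E
```

```text
[ 456.08493734 -313.50110385  131.58395956] 0.35257538188706794 59.33145046234131
shift [-0.289 11.538  2.154] tool-y angle 88.78 q [-0.6   0.36  1.87  0.    0.91 -2.15]
turn [ 0.002 -0.003  0.396]
turn [ 5.0000e-03  3.0000e-03 -2.9604e+01]
```

Call:
{"api": "drive_tool", "payload": {"plan": [{"x": 0,"y": 0.8,"z": 0,"ax": 0,"ay": 0,"az": 0.2,"hand": 20},{"x": -0.05,"y": 1.8,"z": 0,"ax": 0,"ay": 0,"az": 0.4,"hand": 20},{"x": -0.1,"y": 2.8,"z": 0,"ax": 0,"ay": 0,"az": 0.4,"hand": 20},{"x": -0.15,"y": 3.8,"z": 0,"ax": 0,"ay": 0,"az": 0.4,"hand": 20},{"x": -0.2,"y": 4.8,"z": 0,"ax": 0,"ay": 0,"az": 0.4,"hand": 20},{"x": -0.25,"y": 5.8,"z": 0,"ax": 0,"ay": 0,"az": 0.4,"hand": 20},{"x": -0.29,"y": 6.8,"z": 0,"ax": 0,"ay": 0,"az": 0.4,"hand": 20},{"x": -0.29,"y": 7.8,"z": 0,"ax": 0,"ay": 0,"az": 0.4,"hand": 20}]}}

```text
clock: 15.25
eef_pos: [479.5, 77.6, 130.7]
tcp_rot: [3.141, 0.002, 3.078]
contact_force: [0.7, 0.5, -0.5]
opening: 0.351
grasp_force: 59.4
```

Call:
{"api": "drive_tool", "payload": {"plan": [{"x": 0.15,"y": 1,"z": 0,"ax": 0,"ay": 0,"az": 0,"hand": 20},{"x": 0.15,"y": 2,"z": 0,"ax": 0,"ay": 0,"az": 0,"hand": 20},{"x": 0.15,"y": 3,"z": 0,"ax": 0,"ay": 0,"az": 0,"hand": 20},{"x": 0.15,"y": 3.7,"z": 0,"ax": 0,"ay": 0,"az": 0,"hand": 20},{"x": 0.15,"y": 3.7,"z": 0,"ax": 0,"ay": 0,"az": 0,"hand": 20},{"x": 0.15,"y": 3.7,"z": 0,"ax": 0,"ay": 0,"az": 0,"hand": 20}]}}

```text
clock: 15.85
eef_pos: [483.1, 261.2, 130.1]
tcp_rot: [-3.142, 0.0, 3.081]
contact_force: [-0.0, -0.1, -1.0]
opening: 0.353
grasp_force: 59.4
```

```bash
python3 - <<'E'
from h import *
s,e,R=where();print(e,s["opening"],s["grasp_force"])
go([482.8,263,24],86.4)
look()
E
```

```text
[483.06923106 261.19505882 130.13164612] 0.3534812650179933 59.448949098587036
shift [0.008 0.036 2.123] tool-y angle 86.5 q [ 0.49  0.36  1.89 -0.    0.9  -1.02]
turn [-0.001  0.003  0.017]
turn [-4.0000e-03 -1.0000e-03 -2.9983e+01]
(28, array([368.7, 218.6]), array([ 448. , -135.3]), 163.4, [61, 38])
(28, array([469.3, 204.4]), array([ 483.7, -403.1]), 165.1, [62, 38])
```

Call:
{"api": "drive_tool", "payload": {"plan": [{"x": 0,"y": 0.03,"z": 0.7,"ax": 0,"ay": 0,"az": 0,"hand": 20},{"x": 0,"y": 0.03,"z": 1.3,"ax": 0,"ay": 0,"az": 0,"hand": 20},{"x": 0,"y": 0.03,"z": 1.8,"ax": 0,"ay": 0,"az": 0,"hand": 20},{"x": 0,"y": 0.03,"z": 2.05,"ax": 0,"ay": 0,"az": 0,"hand": 20},{"x": 0,"y": 0.03,"z": 2.11,"ax": 0,"ay": 0,"az": 0,"hand": 20},{"x": 0,"y": 0.03,"z": 2.11,"ax": 0,"ay": 0,"az": 0,"hand": 20}]}}

```text
clock: 16.5
eef_pos: [483.6, 261.4, 24.5]
tcp_rot: [-3.141, -0.0, 3.078]
contact_force: [0.1, 0.7, -0.3]
opening: 0.351
grasp_force: 100.0
```

Call:
{"api": "drive_tool", "payload": {"plan": [{"x": 0,"y": 0,"z": 0,"ax": 0,"ay": 0,"az": 0,"hand": 38},{"x": 0,"y": 0,"z": 0,"ax": 0,"ay": 0,"az": 0,"hand": 46},{"x": 0,"y": 0,"z": 0,"ax": 0,"ay": 0,"az": 0,"hand": 50},{"x": 0,"y": 0,"z": -0.6,"ax": 0,"ay": 0,"az": 0,"hand": 50},{"x": 0,"y": 0,"z": -1.5,"ax": 0,"ay": 0,"az": 0,"hand": 50},{"x": 0,"y": -0.6,"z": -2.3,"ax": 0,"ay": 0,"az": 0,"hand": 60},{"x": 0,"y": -1.5,"z": -2.5,"ax": 0,"ay": 0,"az": 0,"hand": 60},{"x": 0,"y": -2.5,"z": -2.5,"ax": 0,"ay": 0,"az": 0,"hand": 60}]}}

```text
clock: 17.3
eef_pos: [477.1, 137.4, 152.1]
tcp_rot: [3.14, 0.005, 3.081]
contact_force: [0.8, -0.4, 0.0]
opening: 0.701
grasp_force: 0.0
```

Call:
{"api": "drive_tool", "payload": {"plan": [{"x": 0.1,"y": -1,"z": 0,"ax": 0,"ay": 0,"az": 0,"hand": 60},{"x": 0.2,"y": -2,"z": 0,"ax": 0,"ay": 0,"az": 0,"hand": 60},{"x": 0.3,"y": -3,"z": 0,"ax": 0,"ay": 0,"az": 0,"hand": 60},{"x": 0.3,"y": -4,"z": 0,"ax": 0,"ay": 0,"az": 0,"hand": 60},{"x": 0.3,"y": -4.5,"z": 0,"ax": 0,"ay": 0,"az": 0,"hand": 60},{"x": 0.3,"y": -4.5,"z": 0,"ax": 0,"ay": 0,"az": 0,"hand": 60}]}}

```text
clock: 17.9
eef_pos: [446.4, -88.9, 149.8]
tcp_rot: [-3.141, 0.001, 3.075]
contact_force: [-0.1, -0.3, -0.0]
opening: 0.701
grasp_force: 0.0
```

```bash
python3 - <<'E'
from h import *
s,e,R=where();print(e)
im=look()
c=parts(im,(174,160,288,236)); print("box",c)
go([448,-135.3,11],73.2)
E
```

```text
[446.35722513 -88.93281033 149.82138732]
(28, array([469.5, 204.4]), array([ 483.7, -403.5]), 165.5, [62, 38])
box [(9, array([230.5, 165.7]), array([594.4, 236.1]), 86.2, [32, 310])]
shift [-0.092 -0.952  2.774] tool-y angle 86.21 q [-0.2   0.19  2.06  0.    0.88 -1.7 ]
turn [0.    0.008 2.169]
turn [-1.1000e-02  0.0000e+00 -2.7831e+01]
```

Call:
{"api": "drive_tool", "payload": {"plan": [{"x": -0.09,"y": -0.7,"z": 0,"ax": 0,"ay": 0,"az": 1.2,"hand": 60},{"x": -0.09,"y": -0.95,"z": 0.1,"ax": 0,"ay": 0,"az": 2.17,"hand": 60},{"x": -0.09,"y": -0.95,"z": 0.7,"ax": 0,"ay": 0,"az": 2.17,"hand": 60},{"x": -0.09,"y": -0.95,"z": 1.5,"ax": 0,"ay": 0,"az": 2.17,"hand": 60},{"x": -0.09,"y": -0.95,"z": 2.2,"ax": 0,"ay": 0,"az": 2.17,"hand": 60},{"x": -0.09,"y": -0.95,"z": 2.7,"ax": 0,"ay": 0,"az": 2.17,"hand": 60},{"x": -0.09,"y": -0.95,"z": 2.77,"ax": 0,"ay": 0,"az": 2.17,"hand": 60},{"x": -0.09,"y": -0.95,"z": 2.77,"ax": 0,"ay": 0,"az": 2.17,"hand": 60}]}}

```text
clock: 18.75
eef_pos: [447.9, -132.9, 10.7]
tcp_rot: [3.141, -0.001, 2.852]
contact_force: [0.8, -0.3, 0.2]
opening: 0.703
grasp_force: 0.0
```

```bash
python3 - <<'E'
from h import *
go([448,-135.3,11],73.2)
E
```

```text
shift [-0.016 -0.044 -0.006] tool-y angle 73.43 q [-0.29  0.46  2.12  0.    0.56 -1.57]
turn [ 0.001 -0.013  0.039]
turn [ 2.1000e-02  1.0000e-03 -2.9961e+01]
```

Call:
{"api": "drive_tool", "payload": {"plan": [{"x": -0.01,"y": -0.04,"z": 0,"ax": 0,"ay": 0,"az": 0,"hand": 50},{"x": -0.01,"y": -0.04,"z": 0,"ax": 0,"ay": 0,"az": 0,"hand": 40},{"x": -0.01,"y": -0.04,"z": 0,"ax": 0,"ay": 0,"az": 0,"hand": 22},{"x": -0.01,"y": -0.04,"z": 0,"ax": 0,"ay": 0,"az": 0,"hand": 22},{"x": -0.01,"y": -0.04,"z": 0,"ax": 0,"ay": 0,"az": 0,"hand": 22},{"x": -0.01,"y": -0.04,"z": -0.7,"ax": 0,"ay": 0,"az": 0,"hand": 22},{"x": -0.01,"y": -0.04,"z": -1.6,"ax": 0,"ay": 0,"az": 0,"hand": 22},{"x": -0.01,"y": -0.04,"z": -2.5,"ax": 0,"ay": 0,"az": 0,"hand": 22}]}}

```text
clock: 19.55
eef_pos: [447.4, -135.8, 137.8]
tcp_rot: [3.142, -0.0, 2.851]
contact_force: [1.0, -0.3, -0.7]
opening: 0.4
grasp_force: 60.9
```

```bash
python3 - <<'E'
from h import *
s,e,R=where();print(e,s["opening"],s["grasp_force"])
go([525.7,331,33],86.4)
im=imaging.grab_frame("top")
cv2.imwrite("pics/c.png",cv2.resize(im[145:255,150:350],None,fx=4,fy=4,interpolation=cv2.INTER_CUBIC)[:,:,::-1])
E
```

```text
[ 447.3881924  -135.83110063  137.77678961] 0.39976062742183854 60.882511138916016
shift [1.173 9.394 2.096] tool-y angle 73.36 q [-0.3   0.23  2.05  0.    0.86 -1.58]
turn [ 0.000e+00 -2.000e-03 -2.173e+00]
turn [-2.0000e-03 -1.0000e-03  2.7827e+01]
```

View pics/c.png

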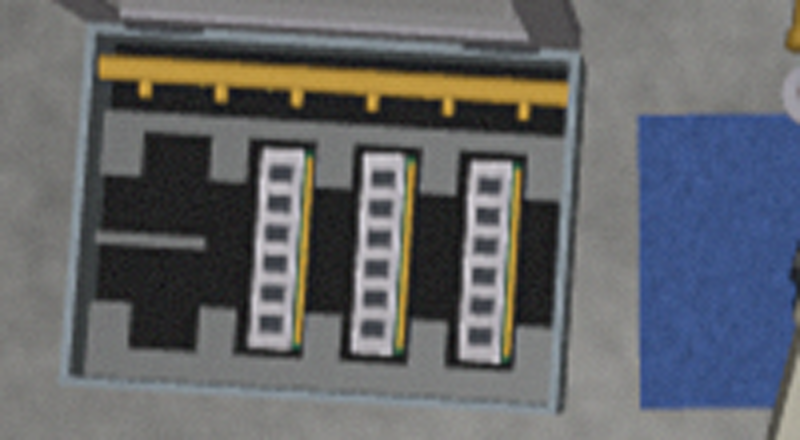

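All three modules are seated in the long slots. Carrying the sink to the rear bay.

Call:
{"api": "drive_tool", "payload": {"plan": [{"x": 0.1,"y": 0.8,"z": 0,"ax": 0,"ay": 0,"az": -0.7,"hand": 22},{"x": 0.2,"y": 1.7,"z": 0,"ax": 0,"ay": 0,"az": -1.4,"hand": 22},{"x": 0.3,"y": 2.7,"z": 0,"ax": 0,"ay": 0,"az": -2.17,"hand": 22},{"x": 0.4,"y": 3.7,"z": 0,"ax": 0,"ay": 0,"az": -2.17,"hand": 22},{"x": 0.55,"y": 4.7,"z": 0,"ax": 0,"ay": 0,"az": -2.17,"hand": 22},{"x": 0.7,"y": 5.7,"z": 0,"ax": 0,"ay": 0,"az": -2.17,"hand": 22},{"x": 0.85,"y": 6.7,"z": 0,"ax": 0,"ay": 0,"az": -2.17,"hand": 22},{"x": 0.95,"y": 7.6,"z": 0,"ax": 0,"ay": 0,"az": -2.17,"hand": 22}]}}

```text
clock: 20.4
eef_pos: [511.0, 244.1, 136.8]
tcp_rot: [3.141, 0.001, 3.079]
contact_force: [1.0, -1.2, -1.4]
opening: 0.403
grasp_force: 61.0
```

```bash
python3 - <<'E'
from h import *
s,e,R=where();print(e,s["opening"],s["grasp_force"])
go([525.7,331,33],86.4)
E
```

```text
[511.00687052 244.14215258 136.77027627] 0.4031359278045009 61.01417899131775
shift [-0.182  1.751  2.077] tool-y angle 86.41 q [ 0.44  0.37  1.84  0.    0.92 -1.07]
turn [0.007 0.011 0.002]
turn [-1.8000e-02  1.0000e-02 -2.9998e+01]
```

Call:
{"api": "drive_tool", "payload": {"plan": [{"x": -0.18,"y": 0.9,"z": 0,"ax": 0,"ay": 0,"az": 0,"hand": 22},{"x": -0.18,"y": 1.6,"z": 0,"ax": 0,"ay": 0,"az": 0,"hand": 22},{"x": -0.18,"y": 1.68,"z": 0.3,"ax": 0,"ay": 0,"az": 0,"hand": 22},{"x": -0.18,"y": 1.68,"z": 0.8,"ax": 0,"ay": 0,"az": 0,"hand": 22},{"x": -0.18,"y": 1.68,"z": 1.2,"ax": 0,"ay": 0,"az": 0,"hand": 22},{"x": -0.18,"y": 1.68,"z": 1.4,"ax": 0,"ay": 0,"az": 0,"hand": 22},{"x": -0.18,"y": 1.68,"z": 1.4,"ax": 0,"ay": 0,"az": 0,"hand": 22}]}}

```text
clock: 21.1
eef_pos: [524.4, 323.9, 64.6]
tcp_rot: [-3.14, -0.002, 3.078]
contact_force: [-0.2, 0.9, -1.0]
opening: 0.409
grasp_force: 61.0
```

```bash
python3 - <<'E'
from h import *
s,e,R=where();print(e,s["opening"],s["grasp_force"],s["contact_force"])
go([525.7,331,32.5],86.4)
E
```

```text
[524.36429922 323.85126372  64.60141049] 0.40865526684352915 60.976316928863525 [-0.24579754  0.87901191 -1.00822094]
shift [-0.019  0.145  0.642] tool-y angle 86.37 q [ 0.55  0.54  1.77 -0.    0.84 -0.96]
turn [-0.016 -0.021 -0.005]
turn [-3.2000e-02  2.5000e-02  2.9995e+01]
```

Call:
{"api": "drive_tool", "payload": {"plan": [{"x": -0.01,"y": 0.14,"z": 0,"ax": 0,"ay": 0,"az": 0,"hand": 22},{"x": -0.01,"y": 0.14,"z": 0.1,"ax": 0,"ay": 0,"az": 0,"hand": 22},{"x": -0.01,"y": 0.14,"z": 0.4,"ax": 0,"ay": 0,"az": 0,"hand": 22},{"x": -0.01,"y": 0.14,"z": 0.6,"ax": 0,"ay": 0,"az": 0,"hand": 22},{"x": -0.01,"y": 0.14,"z": 0.63,"ax": 0,"ay": 0,"az": 0,"hand": 22},{"x": -0.01,"y": 0.14,"z": 0.63,"ax": 0,"ay": 0,"az": 0,"hand": 22}]}}

```text
clock: 21.7
eef_pos: [525.8, 331.7, 33.5]
tcp_rot: [-3.141, -0.001, 3.079]
contact_force: [0.2, 0.8, -0.3]
opening: 0.401
grasp_force: 61.0
```

```bash
python3 - <<'E'
from h import *
s,e,R=where();print(e,s["opening"],s["grasp_force"],s["contact_force"])
E
```

```text
[525.7945621  331.67344146  33.51140859] 0.40067393900426224 61.006479263305664 [ 0.21916096  0.77731749 -0.3004702 ]
```

Call:
{"api": "drive_tool", "payload": {"plan": [{"x": 0,"y": 0,"z": 0.04,"ax": 0,"ay": 0,"az": 0,"hand": 22},{"x": 0,"y": 0,"z": 0.04,"ax": 0,"ay": 0,"az": 0,"hand": 40},{"x": 0,"y": 0,"z": 0.04,"ax": 0,"ay": 0,"az": 0,"hand": 48},{"x": 0,"y": 0,"z": 0,"ax": 0,"ay": 0,"az": 0,"hand": 50},{"x": 0,"y": 0,"z": -0.6,"ax": 0,"ay": 0,"az": 0,"hand": 50},{"x": 0,"y": 0,"z": -1.5,"ax": 0,"ay": 0,"az": 0,"hand": 50},{"x": 0.1,"y": -0.6,"z": -2.3,"ax": 0,"ay": 0,"az": 0,"hand": 60},{"x": 0.2,"y": -1.5,"z": -2.4,"ax": 0,"ay": 0,"az": 0,"hand": 60}]}}

```text
clock: 22.5
eef_pos: [514.7, 260.1, 159.7]
tcp_rot: [3.136, 0.008, 3.081]
contact_force: [1.2, -1.1, -0.1]
opening: 0.703
grasp_force: 0.0
```

Call:
{"api": "drive_tool", "payload": {"plan": [{"x": 0,"y": -1,"z": 0,"ax": 0,"ay": 0,"az": 0,"hand": 60},{"x": 0,"y": -2,"z": 0,"ax": 0,"ay": 0,"az": 0,"hand": 60},{"x": 0,"y": -3,"z": 0,"ax": 0,"ay": 0,"az": 0,"hand": 60},{"x": 0,"y": -4,"z": 0,"ax": 0,"ay": 0,"az": 0,"hand": 60},{"x": 0,"y": -5,"z": 0,"ax": 0,"ay": 0,"az": 0,"hand": 60},{"x": 0,"y": -6,"z": 0,"ax": 0,"ay": 0,"az": 0,"hand": 60},{"x": 0,"y": -7,"z": 0,"ax": 0,"ay": 0,"az": 0,"hand": 60},{"x": 0,"y": -8,"z": 0,"ax": 0,"ay": 0,"az": 0,"hand": 60}]}}

```text
clock: 23.3
eef_pos: [486.2, -143.5, 154.9]
tcp_rot: [-3.141, 0.001, 3.079]
contact_force: [0.7, 0.1, -0.2]
opening: 0.706
grasp_force: 0.0
```

```bash
python3 - <<'E'
from h import *
s,e,R=where();print(e)
im=look()
cv2.imwrite("pics/d.png",cv2.resize(im[145:255,150:350],None,fx=4,fy=4,interpolation=cv2.INTER_CUBIC)[:,:,::-1])
go([483.7,-403.3,11],75.3)
E
```

```text
[ 486.15860995 -143.48475131  154.91047562]
(28, array([469.5, 204.4]), array([ 483.7, -403.5]), 165.4, [62, 37])
shift [-0.272 -5.052  2.902] tool-y angle 86.31 q [-0.3   0.26  1.95 -0.    0.92 -1.8 ]
turn [-0.032  0.024  1.835]
turn [ -0.035  -0.048 -28.165]
```

View pics/d.png

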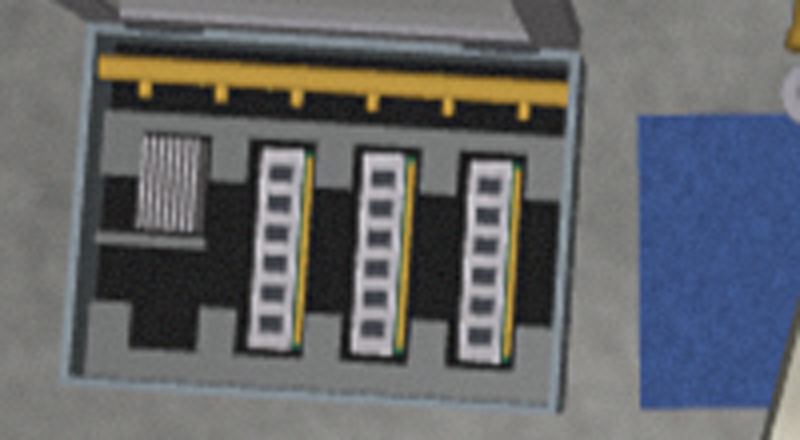

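The sink stands in the rear bay (crop (172,185)), clear of the divider. Now the last sink.

Call:
{"api": "drive_tool", "payload": {"plan": [{"x": -0.1,"y": -0.9,"z": 0,"ax": 0,"ay": 0,"az": 0.8,"hand": 60},{"x": -0.2,"y": -1.8,"z": 0,"ax": 0,"ay": 0,"az": 1.83,"hand": 60},{"x": -0.27,"y": -2.8,"z": 0,"ax": 0,"ay": 0,"az": 1.83,"hand": 60},{"x": -0.27,"y": -3.8,"z": 0,"ax": 0,"ay": 0,"az": 1.83,"hand": 60},{"x": -0.27,"y": -4.7,"z": 0,"ax": 0,"ay": 0,"az": 1.83,"hand": 60},{"x": -0.27,"y": -5.0,"z": 0.6,"ax": 0,"ay": 0,"az": 1.83,"hand": 60},{"x": -0.27,"y": -5.0,"z": 1.4,"ax": 0,"ay": 0,"az": 1.83,"hand": 60},{"x": -0.27,"y": -5.0,"z": 1.6,"ax": 0,"ay": 0,"az": 1.83,"hand": 60}]}}

```text
clock: 24.15
eef_pos: [481.9, -390.8, 70.8]
tcp_rot: [3.139, -0.005, 2.886]
contact_force: [0.7, 1.4, -0.7]
opening: 0.705
grasp_force: 0.0
```

```bash
python3 - <<'E'
from h import *
go([483.7,-403.4,11],75.3)
E
```

```text
shift [-0.105 -0.238  1.195] tool-y angle 75.34 q [-0.68  0.53  1.76  0.    0.86 -2.  ]
turn [ 0.023 -0.048  0.007]
turn [  0.076   0.035 -29.993]
```

Call:
{"api": "drive_tool", "payload": {"plan": [{"x": -0.06,"y": -0.15,"z": 0,"ax": 0,"ay": 0,"az": 0,"hand": 60},{"x": -0.06,"y": -0.15,"z": 0.4,"ax": 0,"ay": 0,"az": 0,"hand": 60},{"x": -0.06,"y": -0.15,"z": 0.8,"ax": 0,"ay": 0,"az": 0,"hand": 60},{"x": -0.06,"y": -0.15,"z": 1.13,"ax": 0,"ay": 0,"az": 0,"hand": 60},{"x": -0.06,"y": -0.15,"z": 1.17,"ax": 0,"ay": 0,"az": 0,"hand": 60},{"x": -0.06,"y": -0.15,"z": 1.17,"ax": 0,"ay": 0,"az": 0,"hand": 60}]}}

```text
clock: 24.75
eef_pos: [485.6, -399.9, 16.4]
tcp_rot: [-3.141, 0.0, 2.888]
contact_force: [0.1, 0.2, 0.5]
opening: 0.697
grasp_force: 0.0
```

```bash
python3 - <<'E'
from h import *
print(where()[1]);go([483.7,-403.4,11],75.3)
E
```

```text
[ 485.63226539 -399.9029578    16.37999227]
shift [ 0.02  -0.077  0.108] tool-y angle 75.44 q [-0.69  0.62  1.76 -0.    0.76 -2.01]
turn [-0.002  0.003  0.024]
turn [-4.0000e-03 -2.0000e-03 -2.9976e+01]
```

Call:
{"api": "drive_tool", "payload": {"plan": [{"x": 0.02,"y": -0.07,"z": 0.1,"ax": 0,"ay": 0,"az": 0,"hand": 50},{"x": 0.02,"y": -0.07,"z": 0.1,"ax": 0,"ay": 0,"az": 0,"hand": 40},{"x": 0.02,"y": -0.07,"z": 0.1,"ax": 0,"ay": 0,"az": 0,"hand": 22},{"x": 0.02,"y": -0.07,"z": 0.1,"ax": 0,"ay": 0,"az": 0,"hand": 22},{"x": 0.02,"y": -0.07,"z": 0.1,"ax": 0,"ay": 0,"az": 0,"hand": 22},{"x": 0.02,"y": -0.07,"z": -0.6,"ax": 0,"ay": 0,"az": 0,"hand": 22},{"x": 0.02,"y": -0.07,"z": -1.5,"ax": 0,"ay": 0,"az": 0,"hand": 22},{"x": 0.02,"y": -0.07,"z": -2.4,"ax": 0,"ay": 0,"az": 0,"hand": 22}]}}

```text
clock: 25.55
eef_pos: [482.8, -402.3, 136.5]
tcp_rot: [3.141, -0.002, 2.887]
contact_force: [0.8, -0.4, -0.2]
opening: 0.405
grasp_force: 60.3
```

```bash
python3 - <<'E'
from h import *
s,e,R=where();print(e,s["opening"],s["grasp_force"])
go([449.8,335.6,33],86.4)
E
```

```text
[ 482.75018333 -402.32800169  136.50919826] 0.40466014192132 60.322076082229614
shift [ 4.35  14.115  2.09 ] tool-y angle 75.42 q [-0.7   0.46  1.7   0.    0.98 -2.01]
turn [ 0.01  -0.016 -1.83 ]
turn [-2.300e-02 -1.500e-02  2.817e+01]
```

Call:
{"api": "drive_tool", "payload": {"plan": [{"x": 0.2,"y": 0.8,"z": 0,"ax": 0,"ay": 0,"az": -0.7,"hand": 22},{"x": 0.5,"y": 1.7,"z": 0,"ax": 0,"ay": 0,"az": -1.4,"hand": 22},{"x": 0.8,"y": 2.6,"z": 0,"ax": 0,"ay": 0,"az": -1.83,"hand": 22},{"x": 1.1,"y": 3.5,"z": 0,"ax": 0,"ay": 0,"az": -1.83,"hand": 22},{"x": 1.4,"y": 4.4,"z": 0,"ax": 0,"ay": 0,"az": -1.83,"hand": 22},{"x": 1.7,"y": 5.3,"z": 0,"ax": 0,"ay": 0,"az": -1.83,"hand": 22},{"x": 2.0,"y": 6.2,"z": 0,"ax": 0,"ay": 0,"az": -1.83,"hand": 22},{"x": 2.3,"y": 7.1,"z": 0,"ax": 0,"ay": 0,"az": -1.83,"hand": 22}]}}

```text
clock: 26.35
eef_pos: [460.9, -28.6, 135.9]
tcp_rot: [3.142, 0.0, 3.078]
contact_force: [0.9, 0.1, -0.8]
opening: 0.407
grasp_force: 60.3
```

```bash
python3 - <<'E'
from h import *
s,e,R=where();print(e,s["opening"],s["grasp_force"])
go([449.8,335.6,33],86.4)
E
```

```text
[460.86102298 -28.62337146 135.89207196] 0.4066965924330702 60.33568739891052
shift [0.681 7.256 2.058] tool-y angle 86.38 q [-0.07  0.23  2.06  0.    0.85 -1.57]
turn [ 0.001  0.002 -0.004]
turn [ 4.0000e-03 -1.0000e-03  2.9996e+01]
```

Call:
{"api": "drive_tool", "payload": {"plan": [{"x": 0.1,"y": 1,"z": 0,"ax": 0,"ay": 0,"az": 0,"hand": 22},{"x": 0.2,"y": 2,"z": 0,"ax": 0,"ay": 0,"az": 0,"hand": 22},{"x": 0.3,"y": 3,"z": 0,"ax": 0,"ay": 0,"az": 0,"hand": 22},{"x": 0.4,"y": 4,"z": 0,"ax": 0,"ay": 0,"az": 0,"hand": 22},{"x": 0.5,"y": 5,"z": 0,"ax": 0,"ay": 0,"az": 0,"hand": 22},{"x": 0.6,"y": 6,"z": 0,"ax": 0,"ay": 0,"az": 0,"hand": 22},{"x": 0.68,"y": 6.8,"z": 0.2,"ax": 0,"ay": 0,"az": 0,"hand": 22},{"x": 0.68,"y": 7.0,"z": 0.7,"ax": 0,"ay": 0,"az": 0,"hand": 22}]}}

```text
clock: 27.15
eef_pos: [450.7, 326.4, 102.3]
tcp_rot: [3.137, 0.004, 3.082]
contact_force: [1.0, -0.7, -0.8]
opening: 0.41
grasp_force: 60.4
```

```bash
python3 - <<'E'
from h import *
s,e,R=where();print(e,s["opening"],s["grasp_force"])
go([449.8,335.6,33],86.4)
E
```

```text
[450.73907648 326.36488511 102.31768983] 0.4102276186809494 60.41160464286804
shift [0.036 0.177 1.387] tool-y angle 86.56 q [ 0.62  0.4   1.89  0.    0.84 -0.89]
turn [0.043 0.041 0.027]
turn [ -0.065   0.068 -29.973]
```

Call:
{"api": "drive_tool", "payload": {"plan": [{"x": 0.02,"y": 0.12,"z": 0.2,"ax": 0,"ay": 0,"az": 0,"hand": 22},{"x": 0.02,"y": 0.12,"z": 0.5,"ax": 0,"ay": 0,"az": 0,"hand": 22},{"x": 0.02,"y": 0.12,"z": 0.6,"ax": 0,"ay": 0,"az": 0,"hand": 22},{"x": 0.02,"y": 0.12,"z": 0.6,"ax": 0,"ay": 0,"az": 0,"hand": 22}]}}

```text
clock: 27.55
eef_pos: [448.4, 326.0, 70.2]
tcp_rot: [-3.14, -0.002, 3.078]
contact_force: [-0.0, 0.6, -0.3]
opening: 0.406
grasp_force: 60.3
```

```bash
python3 - <<'E'
from h import *
s,e,R=where();print(e,s["opening"],s["grasp_force"])
go([449.8,335.6,32],86.4)
E
```

```text
[448.37583355 325.9699931   70.23439219] 0.406343780613176 60.34100890159607
shift [-0.017  0.195  0.764] tool-y angle 86.35 q [ 0.63  0.45  1.91 -0.    0.78 -0.88]
turn [-0.013 -0.015 -0.009]
turn [-2.3000e-02  2.0000e-02  2.9991e+01]
```

Call:
{"api": "drive_tool", "payload": {"plan": [{"x": -0.02,"y": 0.18,"z": 0,"ax": 0,"ay": 0,"az": 0,"hand": 22},{"x": -0.02,"y": 0.18,"z": 0.1,"ax": 0,"ay": 0,"az": 0,"hand": 22},{"x": -0.02,"y": 0.18,"z": 0.4,"ax": 0,"ay": 0,"az": 0,"hand": 22},{"x": -0.02,"y": 0.18,"z": 0.65,"ax": 0,"ay": 0,"az": 0,"hand": 22},{"x": -0.02,"y": 0.18,"z": 0.74,"ax": 0,"ay": 0,"az": 0,"hand": 22},{"x": -0.02,"y": 0.18,"z": 0.74,"ax": 0,"ay": 0,"az": 0,"hand": 22}]}}

```text
clock: 28.15
eef_pos: [449.8, 335.5, 32.6]
tcp_rot: [-3.14, -0.002, 3.079]
contact_force: [0.3, -0.3, -1.2]
opening: 0.406
grasp_force: 60.4
```

```bash
python3 - <<'E'
from h import *
s,e,R=where();print(e,s["opening"],s["grasp_force"],s["contact_force"])
E
```

```text
[449.79774514 335.47222442  32.58892202] 0.40551616968540805 60.35457372665405 [ 0.29704817 -0.27354101 -1.19803042]
```

Call:
{"api": "drive_tool", "payload": {"plan": [{"x": 0,"y": 0,"z": 0.03,"ax": 0,"ay": 0,"az": 0,"hand": 22},{"x": 0,"y": 0,"z": 0.03,"ax": 0,"ay": 0,"az": 0,"hand": 40},{"x": 0,"y": 0,"z": 0.03,"ax": 0,"ay": 0,"az": 0,"hand": 48},{"x": 0,"y": 0,"z": 0,"ax": 0,"ay": 0,"az": 0,"hand": 50},{"x": 0,"y": 0,"z": -0.6,"ax": 0,"ay": 0,"az": 0,"hand": 50},{"x": 0,"y": 0,"z": -1.5,"ax": 0,"ay": 0,"az": 0,"hand": 50},{"x": 0,"y": -0.6,"z": -2.3,"ax": 0,"ay": 0,"az": 0,"hand": 30},{"x": 0,"y": -1.5,"z": -2.6,"ax": 0,"ay": 0,"az": 0,"hand": 0}]}}

```text
clock: 28.95
eef_pos: [448.0, 263.0, 168.1]
tcp_rot: [3.137, 0.006, 3.081]
contact_force: [0.4, -0.3, 0.8]
opening: 0.251
grasp_force: 0.0
```

Call:
{"api": "drive_tool", "payload": {"plan": [{"x": 0,"y": -1,"z": -0.5,"ax": 0,"ay": 0,"az": 0,"hand": 0},{"x": 0,"y": -2,"z": -1,"ax": 0,"ay": 0,"az": 0,"hand": 0},{"x": 0,"y": -3,"z": -1.5,"ax": 0,"ay": 0,"az": 0,"hand": 0},{"x": 0,"y": -4,"z": -2,"ax": 0,"ay": 0,"az": 0,"hand": 0},{"x": 0,"y": -5,"z": -2.5,"ax": 0,"ay": 0,"az": 0,"hand": 0},{"x": 0,"y": -5.9,"z": -3,"ax": 0,"ay": 0,"az": 0,"hand": 0},{"x": 0,"y": -6,"z": -3.5,"ax": 0,"ay": 0,"az": 0,"hand": 0},{"x": 0,"y": -6,"z": -4,"ax": 0,"ay": 0,"az": 0,"hand": 0}]}}

```text
clock: 29.75
eef_pos: [426.7, -41.4, 366.6]
tcp_rot: [-3.14, 0.003, 3.075]
contact_force: [1.2, -0.5, -0.3]
opening: -0.003
grasp_force: 0.0
```

```bash
python3 - <<'E'
from h import *
s,e,R=where();print(e,s["qpos"].round(2))
im=imaging.grab_frame("top"); sc=imaging.grab_frame("scene")
a=cv2.resize(im[100:255,130:350],None,fx=3.6,fy=3.6,interpolation=cv2.INTER_CUBIC)
cv2.imwrite("pics/e.png",a[:,:,::-1])
h0=np.array([619.5,216.5]); u=np.array([.998,-.0645]); v=np.array([.0645,.998])
for th in(1.4,1.5,1.57,1.65,1.75):
    o=[]
    for y in(-161,161):
        p=h0+v*y-u*236*np.cos(th)+u*14*np.sin(th); z=65+236*np.sin(th)+14*np.cos(th)
        o.append(((proj("top",[*p,z])-[130,100])*3.6).round())
    print(th,*o)
E
```

```text
[426.6642374  -41.40825067 366.56101875] [-0.1  -0.08  1.84 -0.    1.38 -1.6 ]
1.4 [567. 192.] [ 28. 162.]
1.5 [569. 153.] [ 31. 122.]
1.57 [571. 125.] [33. 95.]
1.65 [573.  95.] [37. 65.]
1.75 [576.  58.] [42. 28.]
```

View pics/e.png

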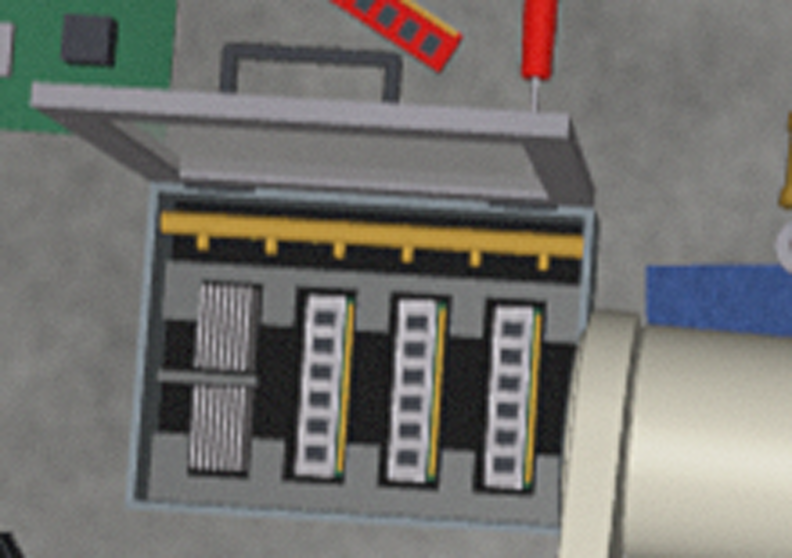

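All five parts are seated in their compartments (sinks at crop (228,325) and (218,430)), and the hood stands at about 1.60 rad with its outer edge at crop (568,115). Next I go over and behind the hood, on its -y side clear of the handle.

```bash
cat >> h.py <<'E'
H0=np.array([619.5,216.5]);U=np.array([.998,-.0645]);V=np.array([.0645,.998])
def hoodpt(th,s=200,off=-108,fx=11):
    return np.r_[H0+V*off+U*(fx-s*np.cos(th)+14*np.sin(th)),65+s*np.sin(th)+14*np.cos(th)]
def hoodang(p,fx=11):
    """hood angle if finger corner touches outer face"""
    d=(p[:2]-H0)@U-fx; z=p[2]-65; r=np.hypot(d,z); return np.pi-np.arctan2(z,d)-np.arcsin(14/r)
E
python3 - <<'E'
from h import *
p=np.r_[H0+V*-108+U*62,366]; print(p); go(p,86.3)
E
```

```text
[674.41  104.717 366.   ]
shift [-4.722  3.199  0.069] tool-y angle 86.26 q [-0.1  -0.08  1.84  0.    1.38 -1.6 ]
turn [-0.002  0.067 -0.007]
turn [1.0500e-01 3.0000e-03 2.9993e+01]
```

Call:
{"api": "drive_tool", "payload": {"plan": [{"x": -0.8,"y": 0.5,"z": 0,"ax": 0,"ay": 0,"az": 0,"hand": 0},{"x": -1.6,"y": 1.1,"z": 0,"ax": 0,"ay": 0,"az": 0,"hand": 0},{"x": -2.4,"y": 1.6,"z": 0,"ax": 0,"ay": 0,"az": 0,"hand": 0},{"x": -3.2,"y": 2.2,"z": 0,"ax": 0,"ay": 0,"az": 0,"hand": 0},{"x": -4.0,"y": 2.7,"z": 0,"ax": 0,"ay": 0,"az": 0,"hand": 0},{"x": -4.7,"y": 3.2,"z": 0,"ax": 0,"ay": 0,"az": 0,"hand": 0},{"x": -4.75,"y": 3.2,"z": 0,"ax": 0,"ay": 0,"az": 0,"hand": 0},{"x": -4.75,"y": 3.2,"z": 0,"ax": 0,"ay": 0,"az": 0,"hand": 0}]}}

```text
clock: 30.65
eef_pos: [673.9, 107.4, 361.8]
tcp_rot: [-3.141, -0.003, 3.08]
contact_force: [-0.2, -0.3, -0.0]
opening: -0.002
grasp_force: 0.0
```

Call:
{"api": "drive_tool", "payload": {"plan": [{"x": 0,"y": 0,"z": 0.5,"ax": 0,"ay": 0,"az": 0,"hand": 0},{"x": 0,"y": 0,"z": 1,"ax": 0,"ay": 0,"az": 0,"hand": 0},{"x": 0,"y": 0,"z": 1.5,"ax": 0,"ay": 0,"az": 0,"hand": 0},{"x": 0,"y": 0,"z": 2,"ax": 0,"ay": 0,"az": 0,"hand": 0},{"x": 0,"y": 0,"z": 2,"ax": 0,"ay": 0,"az": 0,"hand": 0},{"x": 0,"y": 0,"z": 2,"ax": 0,"ay": 0,"az": 0,"hand": 0}]}}

```text
clock: 31.25
eef_pos: [673.2, 106.1, 264.5]
tcp_rot: [-3.141, -0.0, 3.078]
contact_force: [0.5, 0.3, -0.2]
opening: 0.005
grasp_force: 0.0
```

```bash
cat >> h.py <<'E'
def wp(ths,yaw=86.3,**k):
    s,e,R=where(); print(e.round(1),s["contact_force"].round(1),"ang",round(float(hoodang(e)),2))
    for t in ths: print(round(t,2),hoodpt(t,**k).round(0),(R.inv().apply(hoodpt(t,**k)-e)/50).round(2))
E
python3 - <<'E'
from h import *
wp(np.arange(1.6,.9,-.07))
E
```

```text
[673.2 106.1 264.5] [ 0.5  0.3 -0.2] ang 1.75
1.6 [643. 107. 265.] [ 0.6  -0.03 -0.  ]
1.53 [629. 108. 265.] [ 0.88 -0.02 -0.02]
1.46 [615. 109. 265.] [ 1.16 -0.02 -0.02]
1.39 [601. 109. 264.] [ 1.44 -0.02  0.  ]
1.32 [588. 110. 262.] [ 1.72 -0.02  0.05]
1.25 [574. 111. 259.] [ 1.99 -0.02  0.11]
1.18 [560. 112. 255.] [ 2.26 -0.02  0.19]
1.11 [547. 113. 250.] [ 2.52 -0.02  0.28]
1.04 [535. 114. 245.] [ 2.78 -0.02  0.4 ]
0.97 [522. 115. 238.] [ 3.02 -0.02  0.53]
```

Call:
{"api": "drive_tool", "payload": {"plan": [{"x": 0.3,"y": -0.02,"z": 0,"ax": 0,"ay": 0,"az": 0,"hand": 0},{"x": 0.5,"y": -0.02,"z": 0,"ax": 0,"ay": 0,"az": 0,"hand": 0},{"x": 0.65,"y": -0.02,"z": 0,"ax": 0,"ay": 0,"az": 0,"hand": 0},{"x": 0.8,"y": -0.02,"z": 0,"ax": 0,"ay": 0,"az": 0,"hand": 0},{"x": 1.0,"y": -0.02,"z": 0,"ax": 0,"ay": 0,"az": 0,"hand": 0},{"x": 1.2,"y": -0.02,"z": 0,"ax": 0,"ay": 0,"az": 0,"hand": 0},{"x": 1.4,"y": -0.02,"z": 0,"ax": 0,"ay": 0,"az": 0,"hand": 0},{"x": 1.6,"y": -0.02,"z": 0.02,"ax": 0,"ay": 0,"az": 0,"hand": 0}]}}

```text
clock: 32.05
eef_pos: [595.0, 110.8, 264.1]
tcp_rot: [3.141, 0.004, 3.079]
contact_force: [4.9, 1.1, 0.6]
opening: 0.0
grasp_force: 2.3
```

```bash
python3 - <<'E'
from h import *
wp(np.arange(1.3,.6,-.07))
E
```

```text
[595.  110.8 264.1] [4.9 1.1 0.6] ang 1.36
1.3 [584. 111. 261.] [ 0.23 -0.02  0.05]
1.23 [570. 111. 258.] [ 0.5  -0.02  0.12]
1.16 [557. 112. 254.] [ 0.77 -0.02  0.2 ]
1.09 [544. 113. 249.] [ 1.03 -0.02  0.3 ]
1.02 [531. 114. 243.] [ 1.28 -0.02  0.42]
0.95 [519. 115. 236.] [ 1.53 -0.02  0.56]
0.88 [507. 116. 228.] [ 1.76 -0.02  0.71]
0.81 [496. 116. 220.] [ 1.99 -0.02  0.88]
0.74 [486. 117. 210.] [ 2.2  -0.02  1.07]
0.67 [476. 118. 200.] [ 2.39 -0.02  1.27]
```

Pushing at about 5 N as expected; following the arc.

Call:
{"api": "drive_tool", "payload": {"plan": [{"x": 0.23,"y": -0.02,"z": 0.05,"ax": 0,"ay": 0,"az": 0,"hand": 0},{"x": 0.43,"y": -0.02,"z": 0.1,"ax": 0,"ay": 0,"az": 0,"hand": 0},{"x": 0.63,"y": -0.02,"z": 0.16,"ax": 0,"ay": 0,"az": 0,"hand": 0},{"x": 0.83,"y": -0.02,"z": 0.22,"ax": 0,"ay": 0,"az": 0,"hand": 0},{"x": 1.03,"y": -0.02,"z": 0.3,"ax": 0,"ay": 0,"az": 0,"hand": 0},{"x": 1.22,"y": -0.02,"z": 0.39,"ax": 0,"ay": 0,"az": 0,"hand": 0},{"x": 1.4,"y": -0.02,"z": 0.49,"ax": 0,"ay": 0,"az": 0,"hand": 0},{"x": 1.55,"y": -0.02,"z": 0.58,"ax": 0,"ay": 0,"az": 0,"hand": 0}]}}

```text
clock: 32.85
eef_pos: [515.4, 114.3, 233.1]
tcp_rot: [-3.141, -0.001, 3.079]
contact_force: [1.3, 1.0, 2.7]
opening: 0.002
grasp_force: 1.5
```

```bash
python3 - <<'E'
from h import *
wp(np.arange(.95,.35,-.06))
E
```

```text
[515.4 114.3 233.1] [1.3 1.  2.7] ang 0.93
0.95 [519. 115. 236.] [-0.07  0.01 -0.06]
0.89 [509. 115. 229.] [0.13 0.01 0.08]
0.83 [499. 116. 222.] [0.33 0.01 0.22]
0.77 [490. 117. 214.] [0.51 0.01 0.38]
0.71 [481. 117. 206.] [0.68 0.01 0.54]
0.65 [473. 118. 197.] [0.85 0.02 0.72]
0.59 [465. 118. 188.] [1.   0.02 0.9 ]
0.53 [458. 119. 178.] [1.14 0.02 1.1 ]
0.47 [452. 119. 168.] [1.27 0.02 1.3 ]
0.41 [446. 119. 158.] [1.39 0.02 1.51]
```

Call:
{"api": "drive_tool", "payload": {"plan": [{"x": 0.13,"y": 0.01,"z": 0.08,"ax": 0,"ay": 0,"az": 0,"hand": 0},{"x": 0.28,"y": 0.01,"z": 0.18,"ax": 0,"ay": 0,"az": 0,"hand": 0},{"x": 0.42,"y": 0.01,"z": 0.3,"ax": 0,"ay": 0,"az": 0,"hand": 0},{"x": 0.55,"y": 0.01,"z": 0.42,"ax": 0,"ay": 0,"az": 0,"hand": 0},{"x": 0.68,"y": 0.01,"z": 0.54,"ax": 0,"ay": 0,"az": 0,"hand": 0},{"x": 0.8,"y": 0.02,"z": 0.66,"ax": 0,"ay": 0,"az": 0,"hand": 0},{"x": 0.9,"y": 0.02,"z": 0.78,"ax": 0,"ay": 0,"az": 0,"hand": 0},{"x": 1.0,"y": 0.02,"z": 0.9,"ax": 0,"ay": 0,"az": 0,"hand": 0}]}}

```text
clock: 33.65
eef_pos: [466.2, 118.6, 188.2]
tcp_rot: [3.142, -0.001, 3.079]
contact_force: [0.0, 0.3, 2.2]
opening: 0.002
grasp_force: 0.9
```

```bash
python3 - <<'E'
from h import *
wp(np.arange(.62,-.03,-.04))
E
```

```text
[466.2 118.6 188.2] [0.  0.3 2.2] ang 0.59
0.62 [469. 118. 193.] [-0.06 -0.01 -0.09]
0.58 [464. 118. 186.] [ 0.04 -0.01  0.04]
0.54 [459. 119. 180.] [ 0.13 -0.01  0.17]
0.5 [455. 119. 173.] [ 0.22 -0.01  0.3 ]
0.46 [451. 119. 166.] [ 0.31 -0.01  0.44]
0.42 [447. 119. 159.] [ 0.38 -0.01  0.58]
0.38 [443. 120. 152.] [ 0.46 -0.01  0.72]
0.34 [440. 120. 145.] [ 0.52 -0.01  0.87]
0.3 [437. 120. 137.] [ 0.58 -0.01  1.01]
0.26 [434. 120. 130.] [ 0.64 -0.01  1.17]
0.22 [432. 120. 122.] [ 0.69 -0.01  1.32]
0.18 [430. 121. 115.] [ 0.73 -0.01  1.47]
0.14 [428. 121. 107.] [ 0.77 -0.01  1.63]
0.1 [426. 121.  99.] [ 0.8  -0.01  1.79]
0.06 [425. 121.  91.] [ 0.82 -0.01  1.94]
0.02 [424. 121.  83.] [ 0.84 -0.01  2.1 ]
-0.02 [424. 121.  75.] [ 0.85 -0.01  2.26]
```

Call:
{"api": "drive_tool", "payload": {"plan": [{"x": 0.07,"y": -0.01,"z": 0.08,"ax": 0,"ay": 0,"az": 0,"hand": 0},{"x": 0.13,"y": -0.01,"z": 0.17,"ax": 0,"ay": 0,"az": 0,"hand": 0},{"x": 0.2,"y": -0.01,"z": 0.27,"ax": 0,"ay": 0,"az": 0,"hand": 0},{"x": 0.27,"y": -0.01,"z": 0.37,"ax": 0,"ay": 0,"az": 0,"hand": 0},{"x": 0.33,"y": -0.01,"z": 0.48,"ax": 0,"ay": 0,"az": 0,"hand": 0},{"x": 0.38,"y": -0.01,"z": 0.58,"ax": 0,"ay": 0,"az": 0,"hand": 0},{"x": 0.43,"y": -0.01,"z": 0.67,"ax": 0,"ay": 0,"az": 0,"hand": 0},{"x": 0.47,"y": -0.01,"z": 0.76,"ax": 0,"ay": 0,"az": 0,"hand": 0}]}}

```text
clock: 34.45
eef_pos: [443.0, 119.5, 150.3]
tcp_rot: [-3.141, -0.0, 3.079]
contact_force: [0.1, -0.3, 1.6]
opening: -0.002
grasp_force: 0.5
```

```bash
python3 - <<'E'
from h import *
wp(np.arange(.38,-.05,-.04))
E
```

```text
[443.  119.5 150.3] [ 0.1 -0.3  1.6] ang 0.37
0.38 [443. 120. 152.] [-0.01  0.   -0.04]
0.34 [440. 120. 145.] [0.06 0.   0.11]
0.3 [437. 120. 137.] [0.12 0.   0.26]
0.26 [434. 120. 130.] [0.18 0.   0.41]
0.22 [432. 120. 122.] [0.23 0.   0.56]
0.18 [430. 121. 115.] [0.27 0.   0.72]
0.14 [428. 121. 107.] [0.3  0.   0.87]
0.1 [426. 121.  99.] [0.33 0.   1.03]
0.06 [425. 121.  91.] [0.36 0.   1.19]
0.02 [424. 121.  83.] [0.38 0.   1.35]
-0.02 [424. 121.  75.] [0.39 0.   1.51]
```

Still in light contact (1.6 N). Going on slowly.

Call:
{"api": "drive_tool", "payload": {"plan": [{"x": 0.04,"y": 0,"z": 0.08,"ax": 0,"ay": 0,"az": 0,"hand": 0},{"x": 0.08,"y": 0,"z": 0.16,"ax": 0,"ay": 0,"az": 0,"hand": 0},{"x": 0.11,"y": 0,"z": 0.24,"ax": 0,"ay": 0,"az": 0,"hand": 0},{"x": 0.14,"y": 0,"z": 0.32,"ax": 0,"ay": 0,"az": 0,"hand": 0},{"x": 0.17,"y": 0,"z": 0.4,"ax": 0,"ay": 0,"az": 0,"hand": 0},{"x": 0.2,"y": 0,"z": 0.48,"ax": 0,"ay": 0,"az": 0,"hand": 0},{"x": 0.23,"y": 0,"z": 0.56,"ax": 0,"ay": 0,"az": 0,"hand": 0},{"x": 0.25,"y": 0,"z": 0.64,"ax": 0,"ay": 0,"az": 0,"hand": 0}]}}

```text
clock: 35.25
eef_pos: [430.7, 120.3, 118.4]
tcp_rot: [-3.142, -0.0, 3.079]
contact_force: [0.7, 0.6, 0.4]
opening: 0.001
grasp_force: 0.3
```

Call:
{"api": "drive_tool", "payload": {"plan": [{"x": 0.02,"y": 0,"z": 0.06,"ax": 0,"ay": 0,"az": 0,"hand": 0},{"x": 0.03,"y": 0,"z": 0.12,"ax": 0,"ay": 0,"az": 0,"hand": 0},{"x": 0.05,"y": 0,"z": 0.18,"ax": 0,"ay": 0,"az": 0,"hand": 0},{"x": 0.06,"y": 0,"z": 0.24,"ax": 0,"ay": 0,"az": 0,"hand": 0},{"x": 0.07,"y": 0,"z": 0.3,"ax": 0,"ay": 0,"az": 0,"hand": 0},{"x": 0.08,"y": 0,"z": 0.36,"ax": 0,"ay": 0,"az": 0,"hand": 0},{"x": 0.09,"y": 0,"z": 0.42,"ax": 0,"ay": 0,"az": 0,"hand": 0},{"x": 0.1,"y": 0,"z": 0.48,"ax": 0,"ay": 0,"az": 0,"hand": 0}]}}

```text
clock: 36.05
eef_pos: [425.8, 120.6, 94.5]
tcp_rot: [-3.142, -0.0, 3.079]
contact_force: [-0.1, 0.2, 0.1]
opening: 0.001
grasp_force: 0.2
```

```bash
python3 - <<'E'
from h import *
wp([.08,.04,0])
E
```

```text
[425.8 120.6  94.5] [-0.1  0.2  0.1] ang 0.08
0.08 [426. 121.  95.] [ 0.    0.   -0.01]
0.04 [425. 121.  87.] [0.02 0.   0.15]
0 [424. 121.  79.] [0.04 0.   0.31]
```

Call:
{"api": "drive_tool", "payload": {"plan": [{"x": 0.01,"y": 0,"z": 0.05,"ax": 0,"ay": 0,"az": 0,"hand": 0},{"x": 0.01,"y": 0,"z": 0.1,"ax": 0,"ay": 0,"az": 0,"hand": 0},{"x": 0.02,"y": 0,"z": 0.15,"ax": 0,"ay": 0,"az": 0,"hand": 0},{"x": 0.02,"y": 0,"z": 0.2,"ax": 0,"ay": 0,"az": 0,"hand": 0},{"x": 0.03,"y": 0,"z": 0.24,"ax": 0,"ay": 0,"az": 0,"hand": 0},{"x": 0.03,"y": 0,"z": 0.28,"ax": 0,"ay": 0,"az": 0,"hand": 0},{"x": 0.03,"y": 0,"z": 0.31,"ax": 0,"ay": 0,"az": 0,"hand": 0},{"x": 0.03,"y": 0,"z": 0.33,"ax": 0,"ay": 0,"az": 0,"hand": 0}]}}

```text
clock: 36.85
eef_pos: [424.3, 120.7, 78.9]
tcp_rot: [-3.141, -0.0, 3.079]
contact_force: [-7.7, -2.8, 30.0]
opening: 0.004
grasp_force: 14.7
```

Call:
{"api": "drive_tool", "payload": {"plan": [{"x": 0,"y": 0,"z": 0.02,"ax": 0,"ay": 0,"az": 0,"hand": 0},{"x": 0,"y": 0,"z": 0.04,"ax": 0,"ay": 0,"az": 0,"hand": 0},{"x": 0,"y": 0,"z": 0.04,"ax": 0,"ay": 0,"az": 0,"hand": 0}]}}

```text
clock: 37.15
eef_pos: [424.4, 120.8, 78.7]
tcp_rot: [-3.142, -0.0, 3.079]
contact_force: [-12.9, -4.7, 48.6]
opening: -0.003
grasp_force: 24.1
```

The hood is down at z 78.9, which matches fully shut (79 mm). Backing off and going round to the far side of the lever.

Call:
{"api": "drive_tool", "payload": {"plan": [{"x": 0,"y": 0,"z": -0.4,"ax": 0,"ay": 0,"az": 0,"hand": 0},{"x": 0,"y": 0,"z": -1.2,"ax": 0,"ay": 0,"az": 0,"hand": 0},{"x": 0,"y": -0.3,"z": -2,"ax": 0,"ay": 0,"az": 0,"hand": 0},{"x": -0.6,"y": -1,"z": -2.2,"ax": 0,"ay": 0,"az": 0,"hand": 0},{"x": -1.2,"y": -1.7,"z": -2.2,"ax": 0,"ay": 0,"az": 0,"hand": 0},{"x": -1.8,"y": -2.4,"z": -2.2,"ax": 0,"ay": 0,"az": 0,"hand": 0},{"x": -2.4,"y": -3.1,"z": -2.2,"ax": 0,"ay": 0,"az": 0,"hand": 0},{"x": -3,"y": -3.8,"z": -2.2,"ax": 0,"ay": 0,"az": 0,"hand": 0}]}}

```text
clock: 37.95
eef_pos: [563.0, -80.1, 186.3]
tcp_rot: [3.142, 0.0, 3.079]
contact_force: [0.7, -0.1, 0.2]
opening: -0.001
grasp_force: 0.0
```

```bash
python3 - <<'E'
from h import *
print(where()[1]); go([695,-178,190],86.4); 
im=imaging.grab_frame("top")
cv2.imwrite("pics/f.png",cv2.resize(im[85:265,130:400],None,fx=2.9,fy=2.9,interpolation=cv2.INTER_CUBIC)[:,:,::-1])
p=[H0+V*y-U*x for x,y in((236,-161),(236,161),(0,161),(0,-161))]
print([((proj("top",[*q,79])-[130,85])*2.9).round() for q in p])
E
```

```text
[563.02099332 -80.09856236 186.313419  ]
shift [-2.758 -1.788 -0.073] tool-y angle 86.39 q [-0.14  0.31  1.8   0.    1.03 -1.65]
turn [ 0.001  0.003 -0.002]
turn [ 5.0000e-03 -1.0000e-03  2.9998e+01]
[array([463., 472.]), array([ 97., 451.]), array([118., 186.]), array([479., 206.])]
```

View pics/f.png

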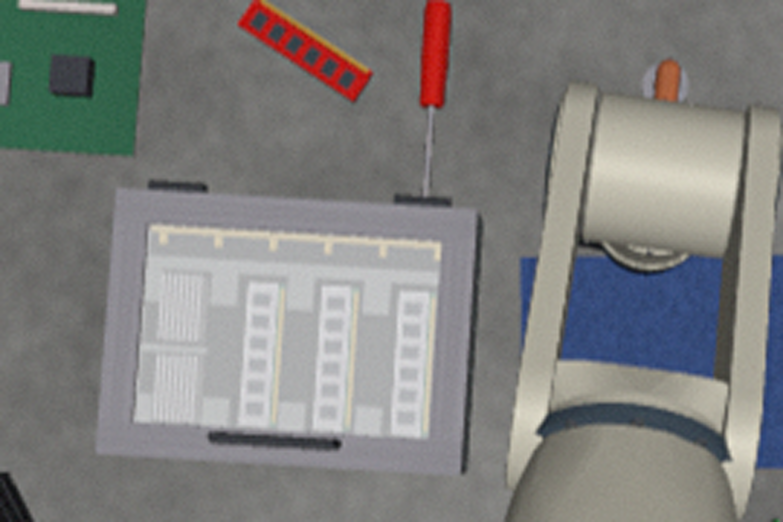

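The hood is shut, with its near corners at crop (97,452) and (463,472) as predicted, and all parts show through the panel. Now to open the valve.

Call:
{"api": "drive_tool", "payload": {"plan": [{"x": -0.7,"y": -0.4,"z": 0,"ax": 0,"ay": 0,"az": 0,"hand": 0},{"x": -1.4,"y": -0.9,"z": 0,"ax": 0,"ay": 0,"az": 0,"hand": 0},{"x": -2.1,"y": -1.4,"z": 0,"ax": 0,"ay": 0,"az": 0,"hand": 0},{"x": -2.75,"y": -1.78,"z": 0,"ax": 0,"ay": 0,"az": 0,"hand": 0},{"x": -2.75,"y": -1.78,"z": 0.2,"ax": 0,"ay": 0,"az": 0,"hand": 0},{"x": -2.75,"y": -1.78,"z": 0.9,"ax": 0,"ay": 0,"az": 0,"hand": 0},{"x": -2.75,"y": -1.78,"z": 1.6,"ax": 0,"ay": 0,"az": 0,"hand": 0},{"x": -2.75,"y": -1.78,"z": 1.75,"ax": 0,"ay": 0,"az": 0,"hand": 0}]}}

```text
clock: 38.8
eef_pos: [690.2, -174.6, 94.0]
tcp_rot: [3.14, -0.008, 3.079]
contact_force: [-0.7, 0.7, -0.5]
opening: 0.001
grasp_force: 0.0
```

```bash
python3 - <<'E'
from h import *
s,e,R=where(); print(e,s["contact_force"])
for th in list(range(97,0,-9))+[0]:
    a=np.radians(th); tip=np.array([-np.cos(a),-np.sin(a)]); n=np.array([np.sin(a),-np.cos(a)])
    p=np.r_[np.array([640.3,-103])+78*tip+24*n,99]; print(th,p.round(0),(R.inv().apply(p-e)/50).round(2))
E
```

```text
[ 690.23162596 -174.62325785   93.95577223] [-0.65897498  0.73860541 -0.48175893]
97 [ 674. -177.   99.] [ 0.33 -0.08 -0.1 ]
88 [ 662. -182.   99.] [ 0.56 -0.18 -0.1 ]
79 [ 649. -184.   99.] [ 0.81 -0.24 -0.1 ]
70 [ 636. -185.   99.] [ 1.07 -0.27 -0.09]
61 [ 623. -183.   99.] [ 1.32 -0.25 -0.09]
52 [ 611. -179.   99.] [ 1.57 -0.19 -0.09]
43 [ 600. -174.   99.] [ 1.81 -0.1  -0.09]
34 [ 589. -167.   99.] [ 2.03  0.03 -0.09]
25 [ 580. -158.   99.] [ 2.23  0.2  -0.08]
16 [ 572. -148.   99.] [ 2.4   0.39 -0.08]
7 [ 566. -136.   99.] [ 2.53  0.61 -0.08]
0 [ 562. -127.   99.] [ 2.61  0.79 -0.08]
```

Call:
{"api": "drive_tool", "payload": {"plan": [{"x": 0.33,"y": -0.08,"z": -0.04,"ax": 0,"ay": 0,"az": 0,"hand": 0},{"x": 0.56,"y": -0.18,"z": -0.04,"ax": 0,"ay": 0,"az": 0,"hand": 0},{"x": 0.81,"y": -0.24,"z": -0.04,"ax": 0,"ay": 0,"az": 0,"hand": 0},{"x": 1.07,"y": -0.27,"z": -0.04,"ax": 0,"ay": 0,"az": 0,"hand": 0},{"x": 1.32,"y": -0.25,"z": -0.04,"ax": 0,"ay": 0,"az": 0,"hand": 0},{"x": 1.57,"y": -0.19,"z": -0.04,"ax": 0,"ay": 0,"az": 0,"hand": 0},{"x": 1.81,"y": -0.1,"z": -0.04,"ax": 0,"ay": 0,"az": 0,"hand": 0},{"x": 2.03,"y": 0.03,"z": -0.04,"ax": 0,"ay": 0,"az": 0,"hand": 0}]}}

```text
clock: 39.6
eef_pos: [594.2, -168.6, 102.7]
tcp_rot: [-3.14, 0.006, 3.078]
contact_force: [6.8, -1.8, 0.4]
opening: -0.001
grasp_force: 2.6
```

```bash
python3 - <<'E'
from h import *
s,e,R=where(); print(e,s["contact_force"])
for th in (34,25,16,7,0):
    a=np.radians(th); tip=np.array([-np.cos(a),-np.sin(a)]); n=np.array([np.sin(a),-np.cos(a)])
    p=np.r_[np.array([640.3,-103])+78*tip+24*n,99]; print(th,p.round(0),(R.inv().apply(p-e)/50).round(2))
E
```

```text
[ 594.17727045 -168.63667805  102.6510722 ] [ 6.77424682 -1.82622656  0.40549223]
34 [ 589. -167.   99.] [0.11 0.04 0.07]
25 [ 580. -158.   99.] [0.3  0.2  0.07]
16 [ 572. -148.   99.] [0.47 0.39 0.07]
7 [ 566. -136.   99.] [0.61 0.61 0.07]
0 [ 562. -127.   99.] [0.69 0.79 0.07]
```

Call:
{"api": "drive_tool", "payload": {"plan": [{"x": 0.15,"y": 0.12,"z": 0.05,"ax": 0,"ay": 0,"az": 0,"hand": 0},{"x": 0.3,"y": 0.24,"z": 0.05,"ax": 0,"ay": 0,"az": 0,"hand": 0},{"x": 0.43,"y": 0.4,"z": 0.05,"ax": 0,"ay": 0,"az": 0,"hand": 0},{"x": 0.52,"y": 0.55,"z": 0.05,"ax": 0,"ay": 0,"az": 0,"hand": 0},{"x": 0.56,"y": 0.68,"z": 0.05,"ax": 0,"ay": 0,"az": 0,"hand": 0},{"x": 0.58,"y": 0.76,"z": 0.05,"ax": 0,"ay": 0,"az": 0,"hand": 0},{"x": 0.58,"y": 0.76,"z": 0.05,"ax": 0,"ay": 0,"az": 0,"hand": 0}]}}

```text
clock: 40.3
eef_pos: [566.1, -128.1, 99.0]
tcp_rot: [-3.141, 0.001, 3.079]
contact_force: [0.4, -1.9, 1.1]
opening: -0.0
grasp_force: 1.1
```

Call:
{"api": "drive_tool", "payload": {"plan": [{"x": 0,"y": 0.05,"z": 0,"ax": 0,"ay": 0,"az": 0,"hand": 0},{"x": 0,"y": 0.1,"z": 0,"ax": 0,"ay": 0,"az": 0,"hand": 0},{"x": 0,"y": 0.1,"z": 0,"ax": 0,"ay": 0,"az": 0,"hand": 0}]}}

```text
clock: 40.6
eef_pos: [565.9, -123.0, 98.1]
tcp_rot: [3.142, -0.001, 3.079]
contact_force: [-0.6, -3.2, 2.6]
opening: -0.0
grasp_force: 1.7
```

Call:
{"api": "drive_tool", "payload": {"plan": [{"x": 0,"y": 0.05,"z": 0,"ax": 0,"ay": 0,"az": 0,"hand": 0},{"x": 0,"y": 0.1,"z": 0,"ax": 0,"ay": 0,"az": 0,"hand": 0},{"x": 0,"y": 0.1,"z": 0,"ax": 0,"ay": 0,"az": 0,"hand": 0}]}}

```text
clock: 40.9
eef_pos: [565.8, -118.0, 97.8]
tcp_rot: [3.141, -0.002, 3.079]
contact_force: [-2.0, -4.1, 2.0]
opening: 0.002
grasp_force: 1.9
```

Call:
{"api": "drive_tool", "payload": {"plan": [{"x": 0,"y": 0.05,"z": 0,"ax": 0,"ay": 0,"az": 0,"hand": 0},{"x": 0,"y": 0.09,"z": 0,"ax": 0,"ay": 0,"az": 0,"hand": 0},{"x": 0,"y": 0.09,"z": 0,"ax": 0,"ay": 0,"az": 0,"hand": 0}]}}

```text
clock: 41.2
eef_pos: [565.8, -115.7, 97.9]
tcp_rot: [-3.138, -0.002, 3.08]
contact_force: [-5.0, -17.4, 1.7]
opening: 0.002
grasp_force: 8.6
```

Call:
{"api": "drive_tool", "payload": {"plan": [{"x": 0,"y": 0.02,"z": 0,"ax": 0,"ay": 0,"az": 0,"hand": 0},{"x": 0,"y": -0.5,"z": 0,"ax": 0,"ay": 0,"az": 0,"hand": 0},{"x": 0.2,"y": -1,"z": -0.6,"ax": 0,"ay": 0,"az": 0,"hand": 0},{"x": 0.8,"y": -1.8,"z": -1.5,"ax": 0,"ay": 0,"az": 0,"hand": 0},{"x": 1.4,"y": -2.6,"z": -2,"ax": 0,"ay": 0,"az": 0,"hand": 0},{"x": 2,"y": -3.4,"z": -2.2,"ax": 0,"ay": 0,"az": 0,"hand": 0},{"x": 2.4,"y": -4.2,"z": -2.2,"ax": 0,"ay": 0,"az": 0,"hand": 0},{"x": 2.4,"y": -4.2,"z": -2.2,"ax": 0,"ay": 0,"az": 0,"hand": 0}]}}

```text
clock: 42.0
eef_pos: [432.0, -318.0, 209.0]
tcp_rot: [-3.141, 0.001, 3.076]
contact_force: [0.9, -0.7, -0.5]
opening: -0.0
grasp_force: 0.0
```

```bash
python3 - <<'E'
from h import *
im=imaging.grab_frame("top")
m=(im[130:200,340:385].max(2)<60).astype(np.uint8)
k=max(cv2.findContours(m,cv2.RETR_EXTERNAL,cv2.CHAIN_APPROX_NONE)[0],key=cv2.contourArea)
b=cv2.boxPoints(cv2.minAreaRect(k))+[340,130];P=cast("top",b,117);print(P[:,:2].round(0))
vx,vy,_,_=cv2.fitLine(k,cv2.DIST_L2,0,.01,.01).ravel();print("px dir",vx,vy)
cv2.imwrite("pics/g.png",cv2.resize(im[80:270,130:520],None,fx=2,fy=2,interpolation=cv2.INTER_CUBIC)[:,:,::-1])
E
```

```text
[[ 543.  -80.]
 [ 638.  -92.]
 [ 636. -112.]
 [ 541. -100.]]
px dir 0.1033895 -0.99464095
```

View pics/g.png

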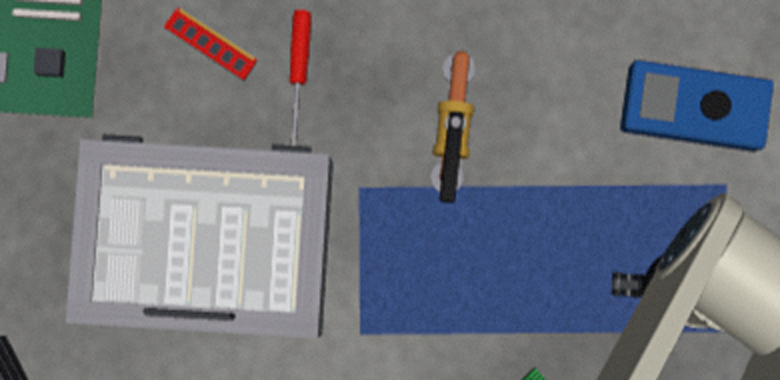

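The lever is back in line with the tilted pipe (about 6°) and against its stop, the hood is shut, and the bystanders haven't moved. Handing in.

```bash
python3 -c "
from rig import r
print(r.sign_off())"
```

```text
the job is handed in; nothing more can be done
None
```

The job is done and handed in: I shut the valve, put three modules and two sinks in the tray, lowered the hood gently until shut, then fully reopened the valve; after the hood had shut, the fingertips briefly pressed on it with about 49 N.

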